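# Isolate a gated lever valve and lock it out

## Task

Isolate the bench valve and mark it as locked out. First lift the lockout collar on its lever, push the lever through the blocked point of its gate fully to the far end, and let the collar drop home; then hang the S-hook over the rail of the stand by its upper curl, and hang the padlock by its shackle in the hook's lower curl, let go of everything and leave it hanging at rest. Do not shift or knock over the beaker, vial, bottle and timer that stand about.

Things in the scene. Friction and masses are not known exactly. Their poses are not given: they have to be found in the camera images.
- pivot (a point): Pivot of the lever, 20 mm above the worktop, in the fixed grey valve (foot 150 x 80 mm, housing 120 x 56 mm, 56 mm high, two steel gate plates on it, rim 83 mm from the pivot, 40 mm over both). Its y axis is the hinge; its x axis points, level, the way the lever is to be pushed (away from the robot, give or take the yaw).
- lever (a joint): Lean of the lever, rad: 0 = 0.42 from upright towards the pivot's -x, 0.42 = upright, 0.84 = far end stop. Stiff hinge (0.3 N m), stays where left; starts at 0 to 0.25. Collar down: its cross pin meets the gate's teeth at about 0.37. Collar lifted 12 mm or more: passes. From 0.58 on the collar can drop again.
- collar (a joint): Lift of the lockout collar along the lever, m: 0 = home, 0.018 = fully up. A spring pulls it down with 5 N at 0 and 8.6 N at 0.018, so it drops by itself when let go.
- collar_grip (a point): Centre of the ribbed dark steel collar round the 10 mm lever rod: a squared block 30 (x) x 30 (y) x 36 mm, 150 mm from the pivot when down. z points up along the lever, y along the hinge. A black 22 mm ball ends the lever, its top 58 mm above this point. Pinch its y faces; let the gripper lean along with the lever, but always some 0.25 rad more towards the robot: a wall shelf overhangs the far end.
- rail_mid (a point): Middle of the level round steel rail of the fixed stand: 12 mm thick, 220 mm long between two square 14 mm posts, centre line 250 mm above the worktop. y runs along the rail; x points away from the robot, give or take the yaw. Foot plate 100 x 256 x 10 mm.
- s_hook: Steel S-hook, 8 mm thick, 121 mm high, 42 mm wide (x), 0.04 to 0.08 kg, at first hanging by its upper curl on a low fixed rest (12 mm bar along the hook's y, centre 185 mm up, between two posts 62 mm apart; foot 70 x 84 mm). Origin at its lower end, z up its middle, on which both curls are centred; x in the plane of the S, y square to it.
- hook_grip (a point): Point of the S-hook 90 mm up its z axis, between the straight flat legs of its upper curl: outer faces at x = -21 and +21 mm, straight for 10 mm up and down from here. The +x leg ends 10 mm below this point; the rail goes in under it from +x. The -x leg goes 19 mm down, then slants to x = +17, 69 mm below. Top of the curl: 31 mm above outside, 23 mm inside.
- hook_crown (a point): Point of the S-hook 107 mm up its z axis (17 above hook_grip), where the rail's centre line lies when the hook hangs well.
- hook_curl (a point): Point of the S-hook 12 mm up its z axis (78 below hook_grip), where the middle of the shackle's bow lies when the padlock hangs well. The lower curl is half round and open upward on its -x side, where its tip tops out 13 mm above this point, at x = -17 mm.
- lock_mid (a point): Centre of a plain grey metal padlock standing on the worktop, 47 mm above its foot; 94 mm high, 0.14 to 0.28 kg. Body 26 (x) x 44 (y) x 45 mm; fixed steel shackle 8 mm thick in the y-z plane: legs at y = -19 and +19 mm (46 mm over both), straight from 45 to 71 mm above the foot, then a half round bow. z is up.
- lock_bow (a point): Middle of the shackle's bow (centre of its 8 mm bar), 90 mm above the padlock's foot; the opening under it is 41 mm high and 30 mm wide. With the shackle's legs pinched (along y) by a gripper that leans about 0.55 rad back towards the robot, the gripper stays clear of the rail and of the hook's upper curl while the bow goes over the lower curl's tip.
- padlock: The padlock; origin at the centre of its foot, axes as for lock_mid.
- rail_stand: The stand; origin on the worktop under the middle of the rail.
- near_beaker: Bystander: clear beaker, 55 mm wide, 70 mm high; origin under its centre.
- near_vial: Bystander: sample vial, 27 mm wide, 98 mm high; origin under its centre.
- near_bottle: Bystander: small reagent bottle, 49 mm wide, 90 mm high; origin under its centre.
- near_timer: Bystander: bench timer lying flat, 62 x 62 x 18 mm; origin under its centre.
Things that resemble listed ones, but are neither listed nor needed, are in the scene too. Several things have the shape of the s_hook; the one meant has the colours described above.

How it is judged:
On the way, in this order (a step that is already met when the one before it is completed fails the run):
1. the lever is at the far end of its gate with the collar dropped home (value of joint lever above 0.76 rad and value of joint collar below 0.004 m and velocity of joint lever below 0.05 rad/s), for 0.2 s.
2. the S-hook hangs on the rail by its upper curl, let go (x of hook_crown in the frame of rail_mid between -0.01 and 0.01 m and z of hook_crown in the frame of rail_mid between -0.008 and 0.008 m and y of hook_crown in the frame of rail_mid between -0.095 and 0.095 m and angle between s_hook's own z axis and vertical below 0.35 rad and contact force between s_hook and rail_stand above 0.1 N and contact force between s_hook and the fingers below 0.05 N), for 0.3 s.
3. the padlock hangs by its shackle in the hook's lower curl, let go (distance between lock_bow and hook_curl below 0.012 m and contact force between padlock and s_hook above 0.8 N and angle between padlock's own z axis and vertical below 0.35 rad and linear speed of each of padlock, s_hook below 0.05 m/s and contact force between padlock and the fingers below 0.05 N), for 0.2 s.
At the end, for the whole second after the job is handed in: Lever past 0.76 rad, collar within 4 mm of home; hook_crown within 10 mm across and 8 mm in height of the rail's centre line and 95 mm of its middle, borne by it; lock_bow within 12 mm of hook_curl, borne by the hook; both within 0.35 rad of upright, at rest (0.05 m/s) and released (all of step 2 and all of step 3 and value of joint lever above 0.76 rad and value of joint collar below 0.004 m); the robot touches nothing.
It fails at once if the beaker is shifted more than 30 mm or tipped (distance of near_beaker from where it was at the start of the episode above 0.03 m or angle between near_beaker's own z axis and vertical above 0.4 rad).
It fails at once if the sample vial is shifted more than 30 mm or tipped (distance of near_vial from where it was at the start of the episode above 0.03 m or angle between near_vial's own z axis and vertical above 0.4 rad).
It fails at once if the reagent bottle is shifted more than 30 mm or tipped (distance of near_bottle from where it was at the start of the episode above 0.03 m or angle between near_bottle's own z axis and vertical above 0.4 rad).
It fails at once if the bench timer is shifted more than 30 mm or tipped (distance of near_timer from where it was at the start of the episode above 0.03 m or angle between near_timer's own z axis and vertical above 0.4 rad).
It also fails if it takes over 72 s, if anything falls off the work surface, if the arm or the gripper's body presses on something with over 40 N, if the wrist force passes 120 N, or if a joint passes its speed limit or range.

## Robot

A 7-joint arm with a two-finger parallel gripper is mounted at the origin on a cart in front of the work surface, level with it; the furniture and walls round the work are solid. World frame = base frame: x ahead of the robot, y to its left, z up, the work surface at z = 0. Lengths are in m, angles in rad, forces in N, time in s.
With the tool pointing down it reaches from about 0.35 to 0.9 m from the base axis. Payload 19.9 kg.
Tool frame: the origin (TCP) lies between the finger pads; the fingertips stand 19 mm ahead of it and the grasp point (between the pads) is the TCP; z points along the fingers, y is the direction in which the jaws open and shut (so a half turn about z gives the same grasp; the last joint's range is limited). The gripper opens to 94 mm and grips with 3 to 60 N. Pads are 16 mm wide; open, the fingers measure 119 mm over their backs; the gripper's body (75 mm by 177 mm) begins 78 mm behind the grasp point.
Start: joints at [1.159, 0.417, -0.01, 1.614, 0.005, 1.111, -0.053], TCP at [0.226, -0.583, 0.224] pointing down, gripper open.
Joint ranges: [-2.81, 2.81], [-0.39, 2.02], [-1.27, 1.25], [0.06, 2.57], [-1.19, 4.33], [0.19, 2], [-2.82, 2.82]. Speed limits (rad/s): [1.89, 1.89, 2.39, 2.39, 3.01, 3.01, 3.01].

## Interface

Orientations are given as a 3x3 rotation matrix whose columns are the frame's x, y, z axes.
In Python, from rig import robot gives the robot as it stands. Calls block until the motion is done:
- robot.move_ptp(position, orientation): joint-space move of the TCP to a pose.
- robot.move_linear(position, velocity=0.15, frame=None, threshold=None): straight line of the TCP; frame=None keeps the orientation; velocity is the mean speed in m/s. With threshold (N) it stops when the force on the tool has changed by that much, and returns True; else False.
- robot.goto_joints(angles): joint-space move.
- robot.gripper_to(opening): finger opening in m; the grip force is fixed at half the most; returns when the fingers have stopped.
- robot.pause(seconds).
- robot.ik(position, orientation): joint angles nearest the present ones, or None.
- robot.get_state(): the state.
- robot.grab_frame(name): name is "scene" or "top" or "wrist"; returns the picture (420x560x3 uint8, red, green, blue); there is no depth.
- robot.camera_info(name): a dict with "fx", "fy", "cx", "cy" (pixels), "dist" ([k1, k2, p1, p2, k3] as OpenCV has them; the pictures are not rectified), "rvec" (rotation vector, rad) and "tvec" (3), from world to camera coordinates, as OpenCV has them. Camera axes: x right, y down, z forward; pixel columns grow to the right and rows downward; lengths in m; the calibration is good to about 2 mm. A picture is of the moment at which its call begins: read the wrist's pose just before it. camera_info takes no time and is no camera call; for the wrist camera it gives the pose at the moment of the call.
A pose or a line that the arm cannot do raises robot.PlanningError and nothing moves.
- robot.sign_off(): hands the job in, once; it reports no verdict.
The state is a dict: "time": time; "qpos": joint angles; "joint_vel": joint speeds; "effort": joint torques, N m; "ee_pos": TCP position; "tool_rot": TCP orientation; "force": force on the tool from outside, world axes, zero at the start; "moment": the same for the moment, N m; "opening": finger opening in m.
Only numpy, scipy, OpenCV 4.12 (cv2) and the standard library are available. Lean on these libraries where they do the work, as an engineer would, in place of code of your own. Each camera call takes 0.05 s, during which the arm holds its last target.

## Working session

There is one attempt and no reset: what is moved stays moved. The work goes in short steps, each a Python script; the robot and the scene stay as the last script left them, time stands still between calls to the robot, and variables do not carry over. Pictures are saved under pics/ and viewed, and the job is handed in when it is done.

```bash
ls; mkdir -p pics; cat > h.py <<'E'
import numpy as np, cv2
from rig import robot
def save(n,img): cv2.imwrite('pics/'+n,cv2.cvtColor(img,cv2.COLOR_RGB2BGR))
E
python3 - <<'E'
from h import *
s=robot.get_state();print(s['time'],s['ee_pos'])
for n in ("scene","top","wrist"):
    i=robot.camera_info(n); f=robot.grab_frame(n); save(n+'0.png',f)
    R=cv2.Rodrigues(np.array(i['rvec'],float))[0]; print(n,i['fx'],i['cx'],i['cy'],i['dist'],-R.T@np.array(i['tvec']).ravel(), R[2])
E
```

```text
pics
0.0 [ 0.22576763 -0.58239656  0.22381547]
scene 535.7744705374487 281.8722595987474 210.54946538309906 [-0.18708295  0.          0.          0.          0.        ] [-0.2464779   0.44332171  1.15038532] [ 0.58630276 -0.31537462 -0.74618223]
top 393.02435946018846 280.35827877864534 213.04749756263791 [0.03880992 0.         0.         0.         0.        ] [0.44013605 0.04582404 1.05188879] [ 1.07680207e-01 -8.29312567e-04 -9.94185237e-01]
wrist 350.2506259247939 284.78686712270326 215.57277216584455 [-0.09186915  0.          0.          0.          0.        ] [ 0.30519023 -0.55287294  0.38393102] [-0.26920844 -0.10310024 -0.95754747]
```

View pics/scene0.png

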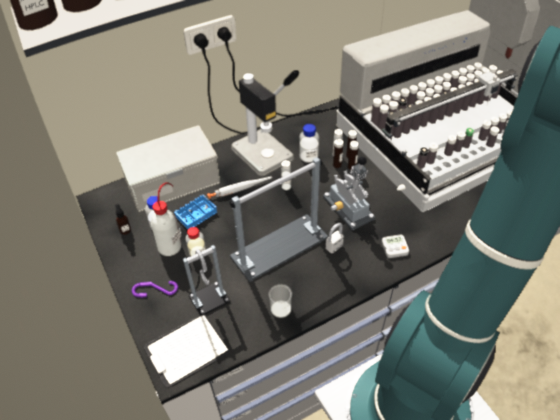

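View pics/top0.png

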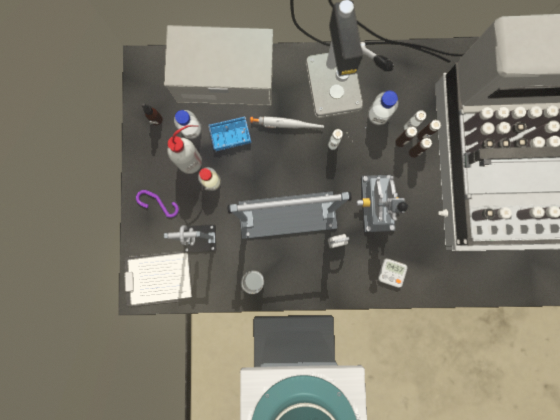

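View pics/wrist0.png

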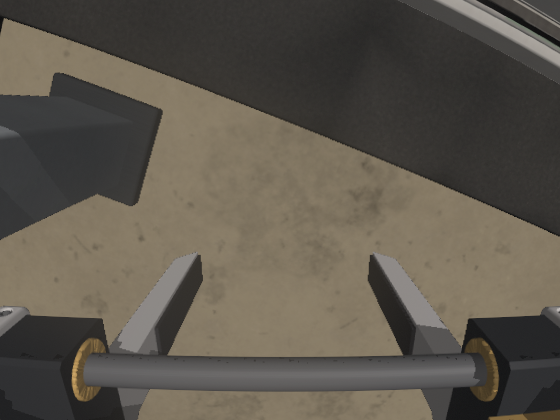

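```bash
python3 - <<'E'
import cv2
t=cv2.imread('pics/top0.png'); s=cv2.imread('pics/scene0.png')
def c(i,x,y,w,h,k,n): cv2.imwrite('pics/'+n,cv2.resize(i[y:y+h,x:x+w],None,fx=k,fy=k,interpolation=cv2.INTER_CUBIC))
c(t,310,150,130,100,6,'t_valve.png'); c(t,120,170,240,130,3.3,'t_left.png')
c(s,270,140,150,120,5,'s_valve.png'); c(s,120,210,180,110,4.4,'s_left.png')
E
```

```text
(no output)
```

View pics/t_valve.png

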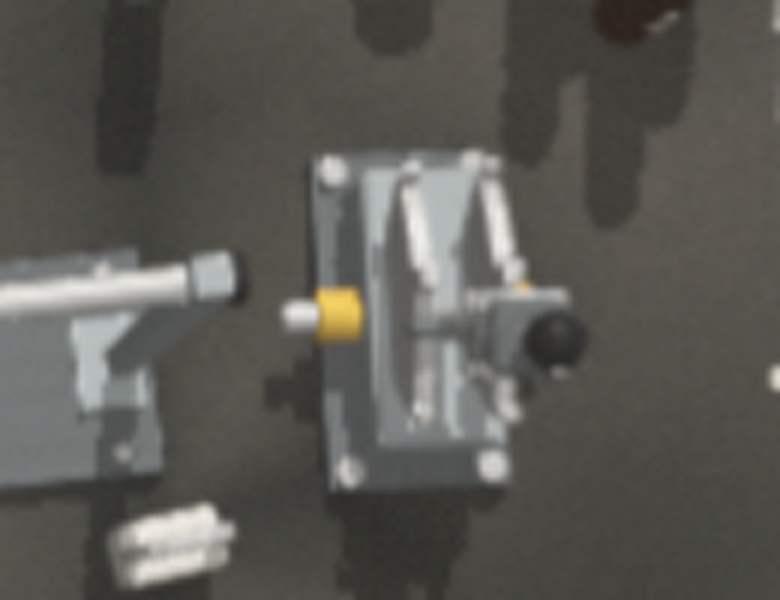

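View pics/t_left.png

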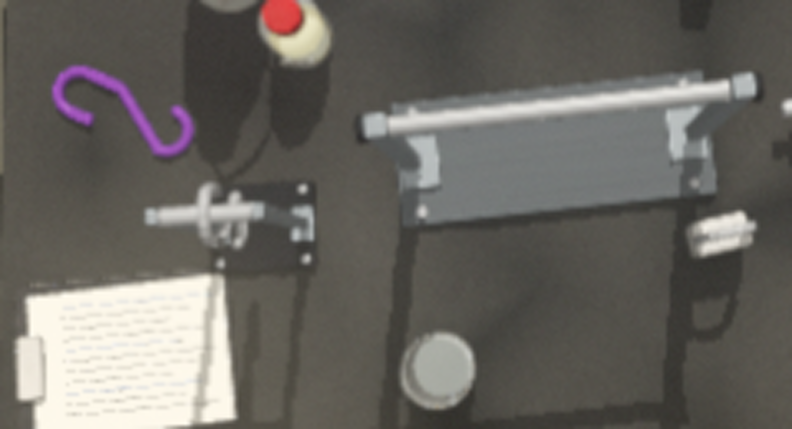

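View pics/s_valve.png

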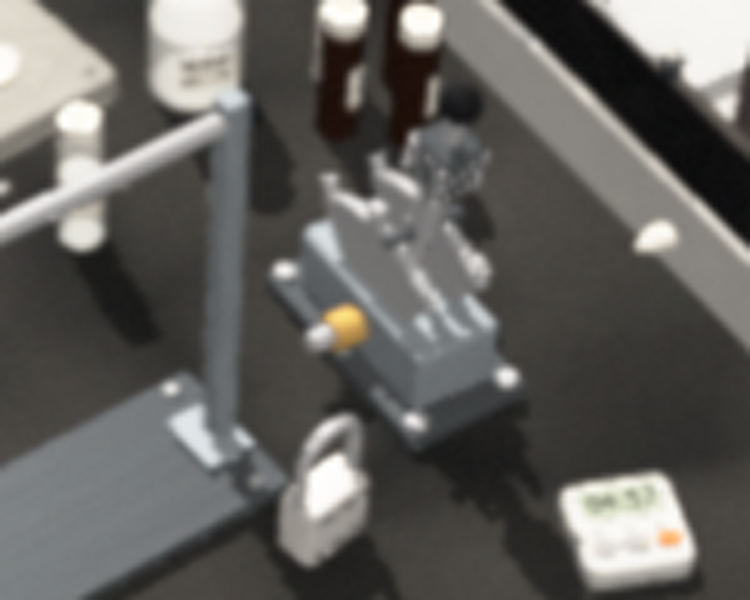

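View pics/s_left.png

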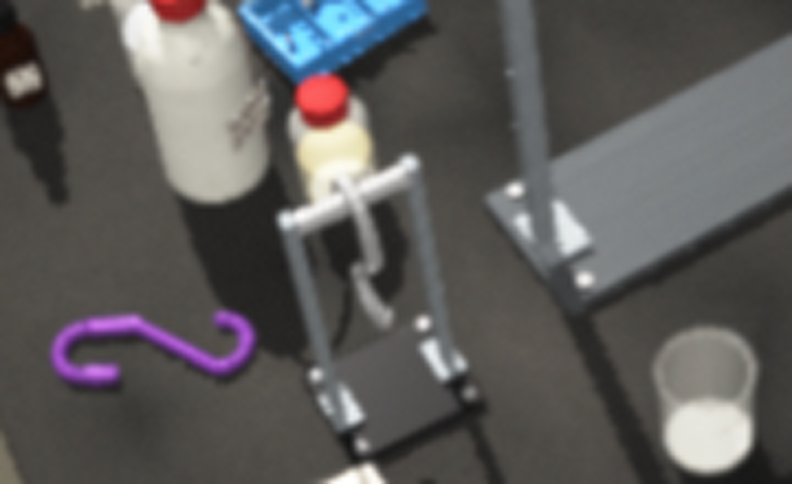

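```bash
cat >> h.py <<'E'
def cam(n):
    i=robot.camera_info(n); K=np.array([[i['fx'],0,i['cx']],[0,i['fy'],i['cy']],[0,0,1.]])
    return dict(K=K,d=np.array(i['dist'],float),r=np.array(i['rvec'],float),t=np.array(i['tvec'],float))
def proj(c,P): return cv2.projectPoints(np.array(P,float).reshape(-1,1,3),c['r'],c['t'],c['K'],c['d'])[0].reshape(-1,2)
def ray(c,uv):
    p=cv2.undistortPoints(np.array(uv,float).reshape(-1,1,2),c['K'],c['d']).reshape(-1,2)
    R=cv2.Rodrigues(c['r'])[0]; o=-R.T@c['t'].ravel()
    d=np.c_[p,np.ones(len(p))]@R; return o,d/np.linalg.norm(d,axis=1,keepdims=True)
def atz(c,uv,z):
    o,d=ray(c,uv); return o+d*((z-o[2])/d[:,2])[:,None]
def tri(*cu):
    A=np.zeros((3,3));b=np.zeros(3)
    for c,uv in cu:
        o,d=ray(c,uv);d=d[0];M=np.eye(3)-np.outer(d,d);A+=M;b+=M@o
    return np.linalg.solve(A,b)
def crop(img,x,y,w,h,k,n): save(n,cv2.resize(img[y:y+h,x:x+w],None,fx=k,fy=k,interpolation=cv2.INTER_CUBIC))
E
python3 - <<'E'
from h import *
np.set_printoptions(precision=4,suppress=True)
T=cam('top');S=cam('scene')
print('foot',atz(T,[(362,176.2),(392.8,175.3),(394.7,230.8),(365.3,231.7)],0.008))
print('posts',atz(T,[(233,208.5),(345.5,196)],0.256))
# scene crop valve /5+(270,140); right post top (233,103)
print('postR tri',tri((T,(345.5,196)),(S,(270+233/5,140+103/5))))
ball=tri((T,(310+555/6,150+338/6)),(S,(270+461/5,140+103/5)));print('ball',ball)
print('rest',atz(T,[(166.1,235.2),(198.2,233.6)],.187),atz(T,[(215.5,251.2),(214.8,225.5),(185,252.4)],.006))
print('rest tri', tri((T,(166.1,235.2)),(S,(120+291/4.4,210+219/4.4))),tri((T,(198.2,233.6)),(S,(120+413/4.4,210+161/4.4))))
print('lockbow',tri((T,(120+755/3.3,170+225/3.3)),(S,(270+335/5,140+418/5))))
for n,p,z in (('beaker',(253,282),.035),('timer',(393,273),.018),('vialtop',(337,133),.098),('redcap',(206,174.5),.09),('bluecap',(388,100),.09)): print(n,atz(T,[p],z))
E
```

```text
foot [[ 0.6477 -0.1772  0.008 ]
 [ 0.648  -0.2597  0.008 ]
 [ 0.4986 -0.2567  0.008 ]
 [ 0.498  -0.1791  0.008 ]]
posts [[ 0.538   0.1415  0.256 ]
 [ 0.5582 -0.0888  0.256 ]]
postR tri [ 0.5584 -0.0893  0.2537]
ball [ 0.5397 -0.218   0.209 ]
rest [[0.491  0.2969 0.187 ]
 [0.4927 0.2267 0.187 ]] [[0.456  0.2189 0.006 ]
 [0.5242 0.2204 0.006 ]
 [0.4549 0.2993 0.006 ]]
rest tri [0.4904 0.296  0.1864] [0.4922 0.2257 0.1879]
lockbow [ 0.4816 -0.1178  0.0777]
beaker [[0.3751 0.119  0.035 ]]
timer [[ 0.3889 -0.2431  0.018 ]]
vialtop [[ 0.7405 -0.1007  0.098 ]]
redcap [[0.6451 0.2274 0.09  ]]
bluecap [[ 0.8247 -0.2334  0.09  ]]
```

```bash
cat >> h.py <<'E'
np.set_printoptions(precision=4,suppress=True)
def ori(tilt,yaw=0,flip=False):
    """tool back (-z) leans by tilt towards +x' (x' = yawed x); jaws along y'"""
    c,s=np.cos(yaw),np.sin(yaw); ex=np.array([c,s,0]);ey=np.array([-s,c,0]);ez=np.array([0,0,1.])
    z=-(np.sin(tilt)*ex+np.cos(tilt)*ez); y=-ey if not flip else ey
    return np.c_[np.cross(y,z),y,z]
E
python3 - <<'E'
from h import *
s=robot.get_state();R=np.array(s['tool_rot']);print(R)
c=cam('wrist');Rc=cv2.Rodrigues(c['r'])[0];o=-Rc.T@c['t'].ravel()
print('cam in tool',R.T@(o-s['ee_pos']));print('cam axes in tool',(R.T@Rc.T))
for fl in (0,1):
  for p,t in (((.5,-.218,.30),-.45),((.62,-.218,.17),.17),((.49,.26,.16),0),((.545,.03,.24),0),((.48,-.118,.07),-.55),((.545,.03,.17),-.55)):
    q=robot.ik(p,ori(t,0,fl)); print(fl,p,t,None if q is None else np.array(q))
E
```

```text
[[ 0.9324  0.3614 -0.0004]
 [ 0.3614 -0.9324  0.0008]
 [-0.0001 -0.0009 -1.    ]]
cam in tool [ 0.0847  0.0009 -0.16  ]
cam axes in tool [[ 0.0003 -0.9576 -0.2882]
 [ 1.      0.0004 -0.0001]
 [ 0.0002 -0.2882  0.9576]]
0 (0.5, -0.218, 0.3) -0.45 [ 0.804   0.012  -0.3368  2.0166 -0.2931  0.7284 -0.9213]
0 (0.62, -0.218, 0.17) 0.17 [ 0.373   0.6234 -0.1574  1.4306  0.1379  1.2626 -1.3865]
0 (0.49, 0.26, 0.16) 0 [ 0.1633  0.5244 -0.9173  1.83    0.4826  1.0285 -2.5181]
0 (0.545, 0.03, 0.24) 0 [ 0.3509  0.306  -0.5592  1.78    0.1797  1.1065 -1.8391]
0 (0.48, -0.118, 0.07) -0.55 [0.109  0.3019 0.175  2.4359 4.1159 0.2274 0.819 ]
0 (0.545, 0.03, 0.17) -0.55 [ 0.2194  0.1485 -0.4024  2.2647  0.6415  0.2401 -2.3213]
1 (0.5, -0.218, 0.3) -0.45 [ 0.7963  0.0117 -0.3291  2.0168 -0.2934  0.7284  2.2205]
1 (0.62, -0.218, 0.17) 0.17 [ 0.6821  0.7061 -0.6545  1.4175  0.4386  1.3372  1.5416]
1 (0.49, 0.26, 0.16) 0 [ 0.2162  0.5616 -1.0002  1.8285  0.5415  1.0542  0.5763]
1 (0.545, 0.03, 0.24) 0 [ 0.5916  0.3779 -0.8767  1.773   0.3174  1.1397  1.1855]
1 (0.48, -0.118, 0.07) -0.55 [ 1.2137  0.5282 -1.0678  2.4058  1.9013  0.299   0.0738]
1 (0.545, 0.03, 0.17) -0.55 [ 0.4677  0.1761 -0.6695  2.2579  0.7928  0.2744  0.6881]
```

```bash
python3 - <<'E'
from h import *
robot.move_ptp((.48,-.218,.305),ori(-.42))
s=robot.get_state();print(s['time'],s['ee_pos'],s['force'])
f=robot.grab_frame('wrist');save('w1.png',f)
np.save('c1.npy',cam('wrist'),allow_pickle=True)
save('sc1.png',robot.grab_frame('scene'))
E
```

```text
1.8083 [ 0.4799 -0.2188  0.3049] [-0.0728 -0.0172 -0.3823]
```

View pics/w1.png

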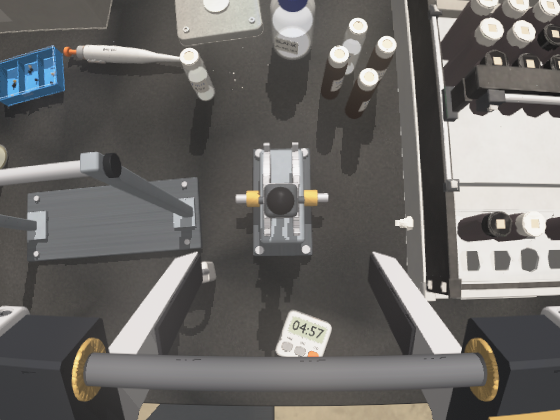

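```bash
python3 - <<'E'
import cv2
t=cv2.imread('pics/w1.png');s=cv2.imread('pics/sc1.png')
def c(i,x,y,w,h,k,n): cv2.imwrite('pics/'+n,cv2.resize(i[y:y+h,x:x+w],None,fx=k,fy=k,interpolation=cv2.INTER_CUBIC))
c(t,225,140,115,125,5,'w1c.png');c(s,300,150,100,90,6,'sc1c.png')
E
```

```text
(no output)
```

View pics/w1c.png

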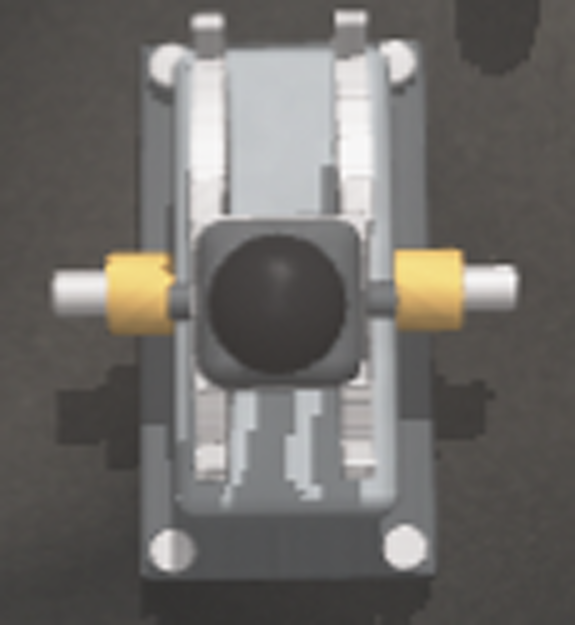

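View pics/sc1c.png

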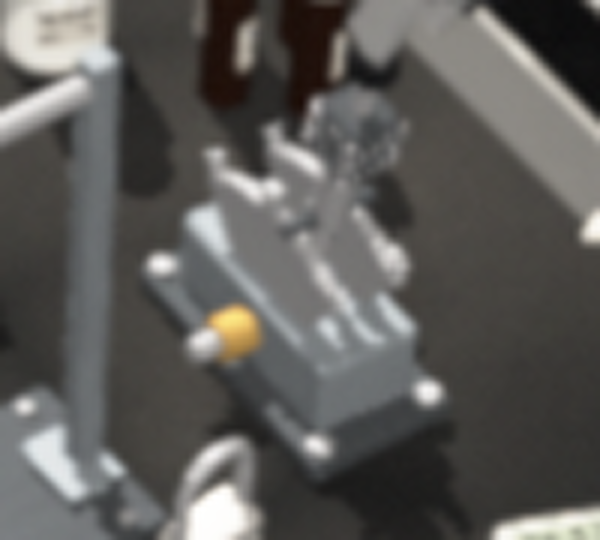

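```bash
python3 - <<'E'
from h import *
from scipy.optimize import least_squares
W=np.load('c1.npy',allow_pickle=True).item();T=cam('top')
px=np.array([(140,45),(425,40),(435,577),(142,577)])/5+[225,140]
loc=np.array([(75,40),(75,-40),(-75,-40),(-75,40)])/1000
ball=np.array((278,304))/5+[225,140]
pt=np.array([(312,157),(497,152),(508,485),(332,490)])/6+[310,150]
def res(p,full=0):
    x,y,a,t,th=p; R=np.array([[np.cos(a),-np.sin(a)],[np.sin(a),np.cos(a)]])
    P=np.c_[loc@R.T+[x,y],np.full(4,t)]
    b=np.array([x,y,.02])+.197*np.array([np.sin(th)*np.cos(a),np.sin(th)*np.sin(a),np.cos(th)])
    e=[(proj(W,P)-px).ravel(),(proj(W,b)-ball).ravel(),(proj(T,P)-pt).ravel()*.7,(proj(T,b)-np.array((555,338))/6-[310,150]).ravel(),[(t-.01)*300]]
    return np.concatenate(e)
r=least_squares(res,[.573,-.218,0,.01,-.2]);print(r.x,r.fun)
x,y,a,t,th=r.x
P=[x,y,.02]+np.array([(0,.0,0)])
print('pipe', atz(W,np.array([(52,291),(518,287)])/5+[225,140],.02),atz(W,np.array([(52,291),(518,287)])/5+[225,140],.035))
E
```

```text
[ 0.5735 -0.216   0.009   0.01   -0.1774] [ 0.3707 -0.3612  0.176   0.0959  0.3183 -0.028  -0.305   0.5331  0.0661
 -0.0527 -0.3767 -0.1932 -1.0331 -0.3283  0.1839 -0.12   -0.5364 -0.0259
 -0.0501  0.1425  0.0084]
pipe [[ 0.5755 -0.1528  0.02  ]
 [ 0.5765 -0.2787  0.02  ]] [[ 0.5728 -0.155   0.035 ]
 [ 0.5738 -0.2768  0.035 ]]
```

```bash
cat >> h.py <<'E'
PIV=np.array([.5735,-.216,.02]);YAW=.009
def lev(th,r):
    return PIV+r*np.array([np.sin(th)*np.cos(YAW),np.sin(th)*np.sin(YAW),np.cos(th)])
E
python3 - <<'E'
from h import *
th=-.177; O=ori(th-.25,YAW); g=lev(th,.150); b=-O[:,2]
robot.move_linear(g+.09*b,velocity=.15,frame=O)
robot.move_linear(g,velocity=.12)
robot.gripper_to(.02)
s=robot.get_state();print(s['time'],s['ee_pos'],g,s['force'],s['opening'])
robot.move_linear(lev(th,.165),velocity=.05)
s=robot.get_state();print(s['time'],s['ee_pos'],s['force'],s['opening'])
save('w2.png',robot.grab_frame('wrist'))
E
```

```text
4.375 [ 0.5471 -0.2153  0.1676] [ 0.5471 -0.2162  0.1677] [-1.4196  4.9567  3.1635] 0.029323624254256157
4.825 [ 0.5442 -0.2153  0.1821] [ 4.2321  4.4106 -8.6121] 0.029787694399308774
```

View pics/w2.png

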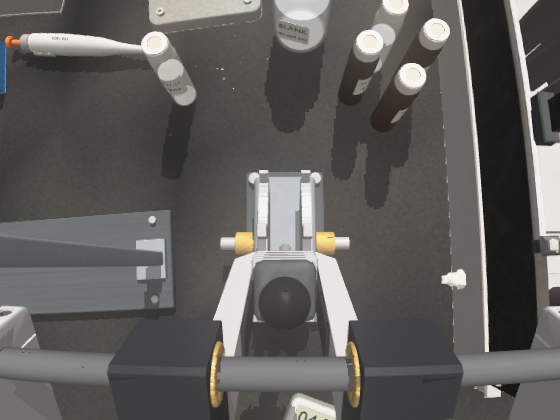

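```bash
python3 - <<'E'
from h import *
for th in np.linspace(-.177,.42,7)[1:]:
    robot.move_linear(lev(th,.165)+[0,.0008,0],velocity=.10,frame=ori(th-.25,YAW))
    s=robot.get_state();print(round(th,3),s['time'],s['ee_pos'],s['force'],s['opening'])
save('w3.png',robot.grab_frame('wrist'))
E
```

```text
-0.078 5.1917 [ 0.5607 -0.2149  0.1837] [ 4.3342 -0.6621 -8.8923] 0.02988517007597707
0.022 5.5083 [ 0.5766 -0.2148  0.184 ] [ 2.9262  2.8477 -8.2648] 0.03016134902676773
0.122 5.825 [ 0.5927 -0.2147  0.1829] [ 0.6695  4.7765 -9.5513] 0.02981030496474295
0.221 6.1417 [ 0.6089 -0.2145  0.1802] [ 0.2853  5.8352 -9.0392] 0.02976827444916797
0.32 6.4583 [ 0.6247 -0.2143  0.1759] [-2.9045  6.6331 -8.2346] 0.02957823707093535
0.42 6.775 [ 0.6399 -0.2142  0.1699] [-3.1088  7.5811 -7.5949] 0.029715615855912356
```

View pics/w3.png

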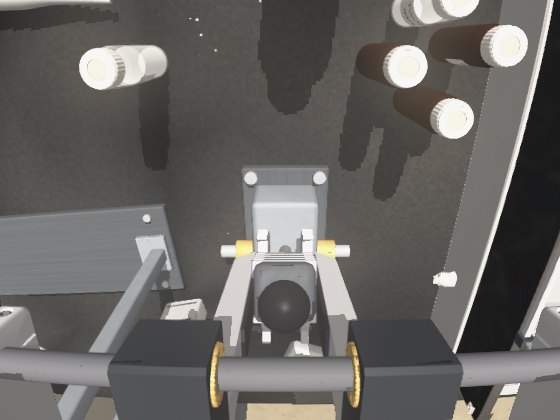

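```bash
python3 - <<'E'
from h import *
off=np.array([0,-.0008,0])
robot.move_linear(lev(.44,.165)+off,velocity=.05,frame=ori(.18,YAW))
s=robot.get_state();print(s['time'],s['ee_pos'],s['force'])
robot.move_linear(lev(.435,.152)+off,velocity=.06)
s=robot.get_state();print(s['time'],s['ee_pos'],s['force'])
robot.gripper_to(.094)
b=-ori(.18,YAW)[:,2]
p=np.array(robot.get_state()['ee_pos'])
robot.move_linear(p+.09*b,velocity=.2)
s=robot.get_state();print(s['time'],s['ee_pos'],s['force'])
save('w4.png',robot.grab_frame('wrist'));np.save('c4.npy',cam('wrist'),allow_pickle=True)
save('sc4.png',robot.grab_frame('scene'));save('t4.png',robot.grab_frame('top'))
E
```

```text
7.075 [ 0.6419 -0.2145  0.1692] [-11.6915  15.2196  -4.037 ]
7.4417 [ 0.6367 -0.2145  0.1584] [-3.6034 14.922  -4.7718]
9.125 [ 0.6535 -0.216   0.246 ] [ 0.4908  0.2411 -0.0737]
```

View pics/w4.png

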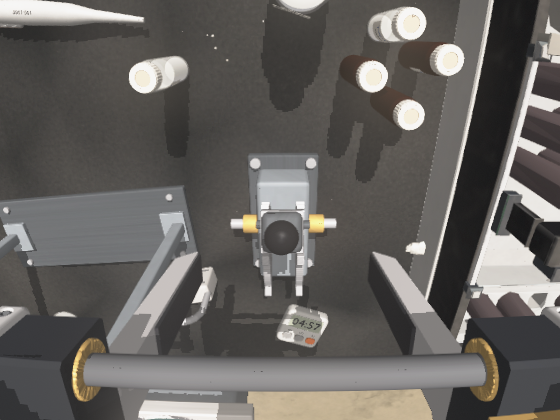

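View pics/sc4.png

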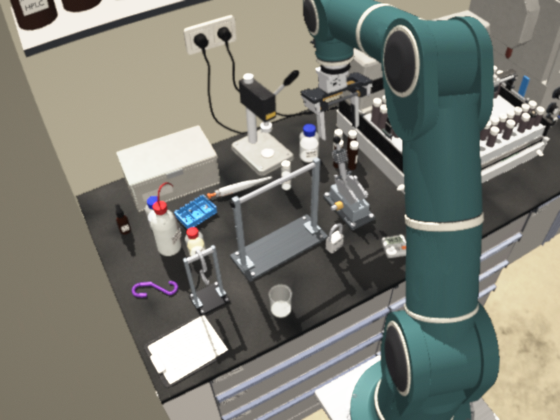

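```bash
python3 - <<'E'
from h import *
W=np.load('c4.npy',allow_pickle=True).item()
t=cv2.imread('pics/w4.png')[:,:,::-1];crop(t,235,190,90,110,6,'w4c.png')
for th in (.3,.34,.38,.42): print(th,proj(W,lev(th,.197)))
def box(c,r):
    u=np.array([np.sin(.42),0,np.cos(.42)]);x=np.array([np.cos(.42),0,-np.sin(.42)])
    return [lev(.42,r)+u*.018+x*a*.015+np.array([0,b*.015,0]) for a in(1,-1) for b in (1,-1)]
for r in (.150,.160): print((proj(W,box(W,r))-[235,190])*6)
E
```

```text
0.3 [[282.5319 274.8158]]
0.34 [[282.5229 262.7976]]
0.38 [[282.5176 250.4978]]
0.42 [[282.5162 237.993 ]]
[[160.386  130.3976]
 [416.3448 132.5785]
 [159.2316 384.2608]
 [413.2441 386.3341]]
[[154.5205 134.2055]
 [421.2918 136.477 ]
 [153.3789 398.654 ]
 [418.01   400.8097]]
```

View pics/w4c.png

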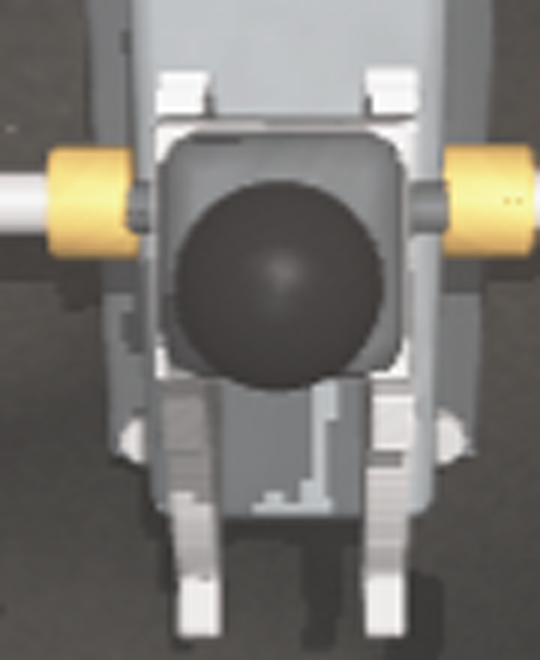

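```bash
cat >> h.py <<'E'
def orix(yaw,sg=1):
    """tool straight down, jaws along hook x (yawed world x)"""
    y=sg*np.array([np.cos(yaw),np.sin(yaw),0]);z=np.array([0,0,-1.])
    return np.c_[np.cross(y,z),y,z]
E
python3 - <<'E'
from h import *
for sg in (1,-1):
  for p in ((.49,.26,.30),(.49,.26,.17),(.55,.026,.24)):
    q=robot.ik(p,orix(.02,sg)); print(sg,p,None if q is None else np.array(q))
print(robot.get_state()['qpos'])
E
```

```text
1 (0.49, 0.26, 0.3) [ 0.0007  0.2864 -0.6636  1.6799  0.1851  1.239  -0.6837]
1 (0.49, 0.26, 0.17) [-0.0267  0.4244 -0.6479  1.8272  0.3018  0.9901 -0.7797]
1 (0.55, 0.026, 0.24) [ 0.3711  0.3185 -0.5783  1.7681  0.1921  1.1115 -0.2498]
-1 (0.49, 0.26, 0.3) [ 0.2936  0.4052 -1.0827  1.672   0.3708  1.2903  2.3011]
-1 (0.49, 0.26, 0.17) [ 0.2677  0.5877 -1.0835  1.8189  0.5829  1.0973  2.1334]
-1 (0.55, 0.026, 0.24) [-0.9327  0.4513  1.0875  1.8086 -0.4369  1.1495 -2.8227]
[ 0.3593  0.6309 -0.1768  1.2472  0.1432  1.4513 -1.385 ]
```

```bash
python3 - <<'E'
from h import *
robot.move_linear((.60,-.19,.37),velocity=.3)
robot.move_ptp((.52,.04,.40),orix(.02))
save('w5.png',robot.grab_frame('wrist'));np.save('c5.npy',cam('wrist'),allow_pickle=True)
robot.move_ptp((.49,.25,.32),orix(.02))
save('w6.png',robot.grab_frame('wrist'));np.save('c6.npy',cam('wrist'),allow_pickle=True)
s=robot.get_state();print(s['time'],s['ee_pos'],s['force'])
E
```

```text
12.0417 [0.4911 0.2484 0.3204] [ 0.3309 -0.397  -0.445 ]
```

View pics/w5.png

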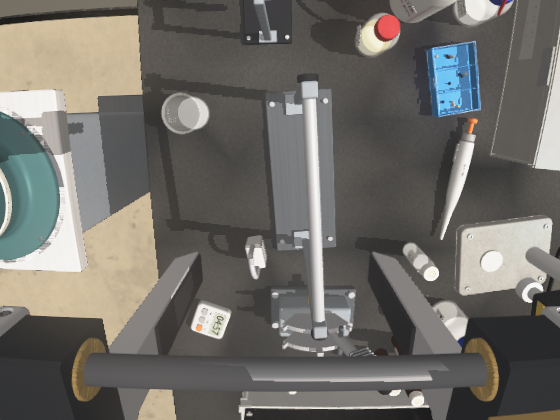

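View pics/w6.png

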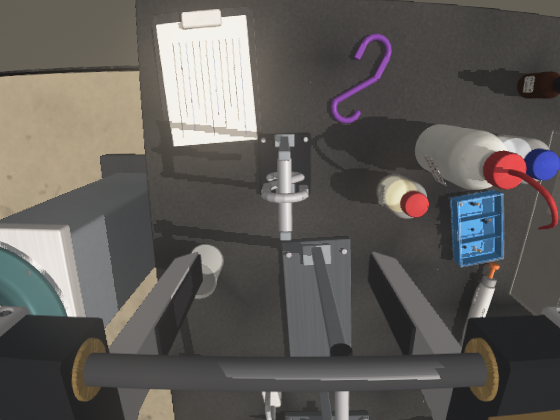

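```bash
python3 - <<'E'
from h import *
t=cv2.imread('pics/w6.png')[:,:,::-1];crop(t,240,125,90,125,4.8,'w6c.png')
t=cv2.imread('pics/w5.png')[:,:,::-1];crop(t,230,60,110,290,2,'w5c.png');crop(t,235,225,50,60,9,'w5p.png')
E
```

```text
(no output)
```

View pics/w6c.png

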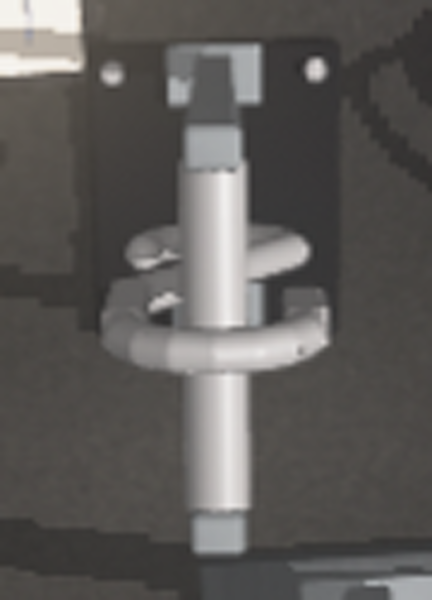

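View pics/w5c.png

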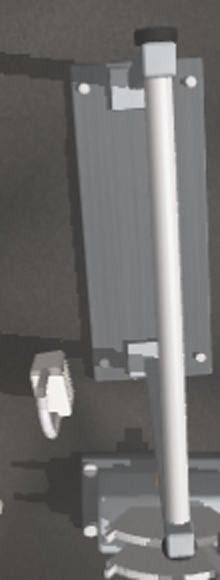

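View pics/w5p.png

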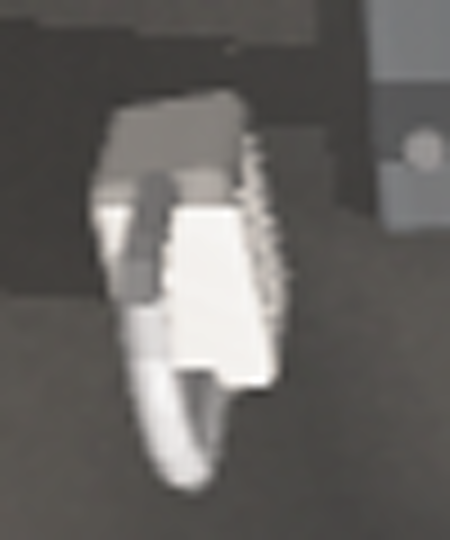

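```bash
python3 - <<'E'
from h import *
W=np.load('c6.npy',allow_pickle=True).item();V=np.load('c5.npy',allow_pickle=True).item();T=cam('top')
f=lambda l:np.array(l,float)/4.8+[240,125]
print('posts',atz(W,f([(219,533),(213,145)]),.192))
print('bar',atz(W,f([(218,500),(212,180)]),.185))
print('curl top',atz(W,f([(216,350)]),.197), 'sides',atz(W,f([(103,328),(328,328)]),.185))
g=lambda l:np.array(l,float)/2+[230,60]
print('rail',atz(V,g([(160,90),(176,520)]),.25),'posts',atz(V,g([(159,60),(180,545)]),.257))
# stand foot corners
print(atz(V,g([(72,68),(196,58),(212,374),(98,381)]),.010))
E
```

```text
posts [[0.4929 0.2266 0.192 ]
 [0.4906 0.2969 0.192 ]]
bar [[0.4927 0.2305 0.185 ]
 [0.4906 0.2899 0.185 ]]
curl top [[0.4917 0.2621 0.197 ]] sides [[0.4714 0.2629 0.185 ]
 [0.5119 0.2636 0.185 ]]
rail [[ 0.5408  0.1281  0.25  ]
 [ 0.5569 -0.0813  0.25  ]] posts [[ 0.5395  0.14    0.257 ]
 [ 0.5588 -0.0915  0.257 ]]
[[ 0.4904  0.1474  0.01  ]
 [ 0.5831  0.1564  0.01  ]
 [ 0.6092 -0.0962  0.01  ]
 [ 0.5131 -0.1042  0.01  ]]
```

```bash
python3 - <<'E'
from h import *
yw=.033; ex=np.array([np.cos(yw),np.sin(yw),0]); up=np.array([0,0,1.])
G=np.array([.4917,.2623,.174]); O=orix(yw)
robot.move_linear(G+[0,0,.08],velocity=.2,frame=O)
robot.move_linear(G,velocity=.15)
robot.gripper_to(.03)
s=robot.get_state();print(s['time'],s['ee_pos'],s['force'],s['opening'])
robot.move_linear(G+.036*up,velocity=.08)
s=robot.get_state();print(s['time'],s['ee_pos'],s['force'],s['opening'])
save('w7.png',robot.grab_frame('wrist'))
robot.move_linear(G+.048*up-.015*ex,velocity=.08)
robot.move_linear(G+.055*up-.085*ex,velocity=.2)
s=robot.get_state();print(s['time'],s['ee_pos'],s['force'],s['opening'])
save('w8.png',robot.grab_frame('wrist'));save('sc8.png',robot.grab_frame('scene'));np.save('c8.npy',cam('wrist'),allow_pickle=True)
E
```

```text
14.0667 [0.4917 0.2623 0.174 ] [-0.1723  0.0192 -0.1575] 0.04158692075403486
14.6667 [0.4917 0.2622 0.2101] [-0.152  -0.3167  0.217 ] 0.04133032716878975
15.6083 [0.4069 0.2593 0.2292] [-0.3676 -0.0127  0.5367] 0.04146215050734322
```

View pics/w8.png

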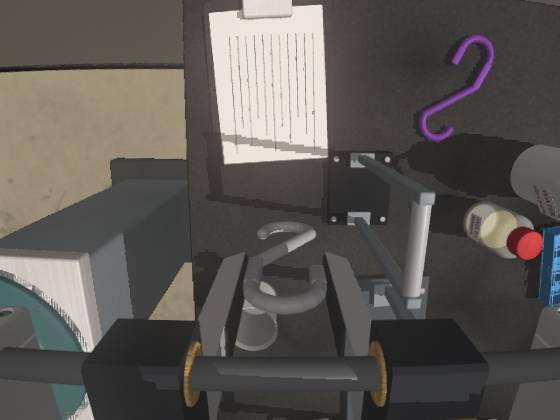

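View pics/sc8.png

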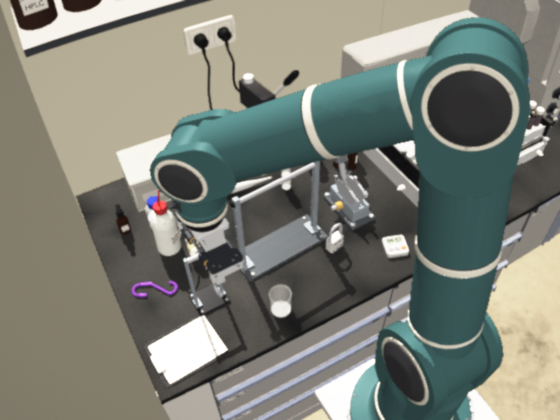

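```bash
python3 - <<'E'
from h import *
W=np.load('c8.npy',allow_pickle=True).item()
p=np.array([.4069,.2593,.2292-.006])
ex=np.array([np.cos(.033),np.sin(.033),0])
for n,x,z in (('top',0,.027),('+legend',.017,-.010),('lowtip',-.017,-.066),('slant end',.017,-.069),('bottom',0,-.086),):
    print(n,proj(W,p+ex*x+[0,0,z]))
i=cv2.imread('pics/w8.png')[:,:,::-1];crop(i,215,205,150,125,5,'w8c.png')
E
```

```text
top [[282.0503 304.5571]]
+legend [[313.4542 269.0719]]
lowtip [[258.9116 234.5903]]
slant end [[307.0342 233.1481]]
bottom [[283.233  225.6262]]
```

View pics/w8c.png

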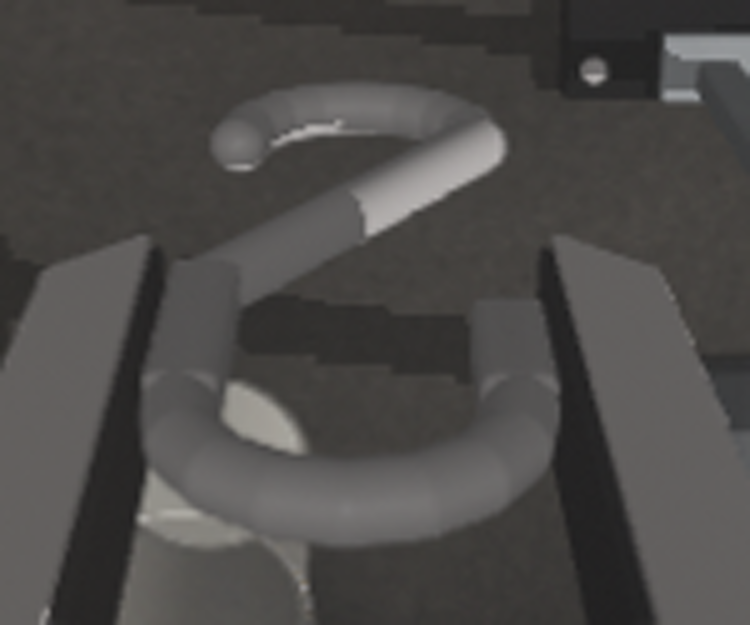

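```bash
python3 - <<'E'
from h import *
yw=.082; ex=np.array([np.cos(yw),np.sin(yw),0]); up=np.array([0,0,1.]); O=orix(yw)
F=np.array([.549,.025,.233+.006])
robot.move_linear((.41,.22,.30),velocity=.2)
robot.move_linear(F-.085*ex+.055*up,velocity=.25,frame=O)
save('w9.png',robot.grab_frame('wrist'));save('sc9.png',robot.grab_frame('scene'));np.save('c9.npy',cam('wrist'),allow_pickle=True)
s=robot.get_state();print(s['time'],s['ee_pos'],s['force'],s['opening'])
E
```

```text
17.35 [0.4641 0.0195 0.2939] [-0.3192 -1.0436 -0.5171] 0.0418369002641309
```

View pics/w9.png

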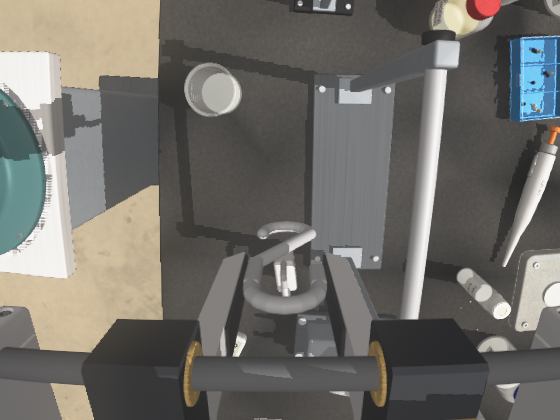

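View pics/sc9.png

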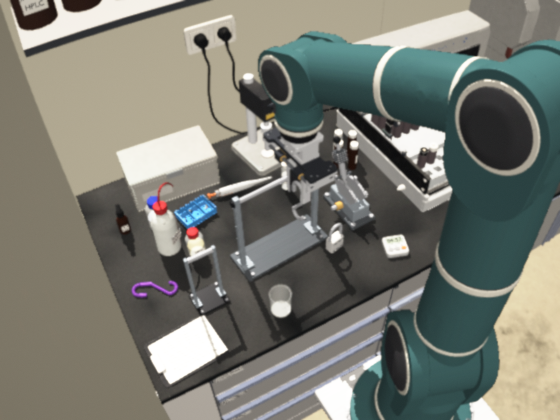

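```bash
python3 - <<'E'
from h import *
W=np.load('c9.npy',allow_pickle=True).item()
f=cv2.imread('pics/w9.png')
for r in (120,200,280):
    g=f[r].astype(int).min(1); cols=[c for c in range(395,455) if g[c]>135]; c=(cols[0]+cols[-1])/2
    p=atz(W,[(c,r)],.25)[0]; print(cols[0],cols[-1],p, 'line x',.549-np.tan(.082)*(p[1]-.025))
E
```

```text
427 442 [0.5437 0.1062 0.25  ] line x 0.5423300095910555
419 433 [0.5477 0.0588 0.25  ] line x 0.5462183280801695
409 423 [0.5521 0.0051 0.25  ] line x 0.5506377223944672
```

```bash
python3 - <<'E'
from h import *
yw=.082; ex=np.array([np.cos(yw),np.sin(yw),0]); up=np.array([0,0,1.])
F=np.array([.550,.025,.233+.006])
robot.move_linear(F-.016*ex+.050*up,velocity=.15)
s=robot.get_state();print(s['time'],s['ee_pos'],s['force'])
robot.move_linear(F+.037*up,velocity=.08,threshold=6)
s=robot.get_state();print(s['time'],s['ee_pos'],s['force'])
save('w10.png',robot.grab_frame('wrist'))
h=robot.move_linear(F-.002*up,velocity=.06,threshold=4)
s=robot.get_state();print(h,s['time'],s['ee_pos'],s['force'],s['opening'])
save('w11.png',robot.grab_frame('wrist'));np.save('c11.npy',cam('wrist'),allow_pickle=True)
E
```

```text
17.9667 [0.5334 0.0241 0.2888] [-0.4968  0.7694 -1.642 ]
18.375 [0.5498 0.0251 0.2757] [ 0.0692 -1.0284  0.0183]
True 19.025 [0.5496 0.0249 0.2385] [ 0.1613 -0.1192  6.9559] 0.04158736308029807
```

View pics/w11.png

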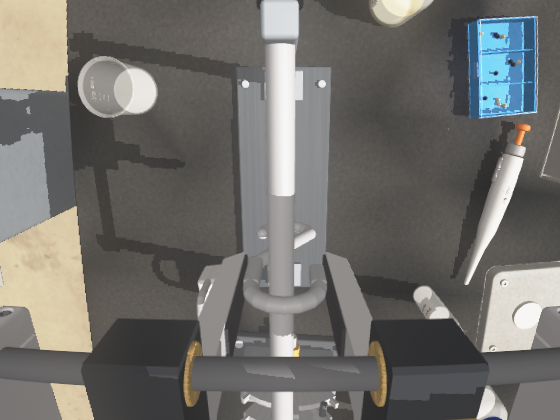

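```bash
python3 - <<'E'
from h import *
robot.gripper_to(.094)
p=np.array(robot.get_state()['ee_pos'])
robot.move_linear(p+[0,0,.11],velocity=.25)
robot.pause(.3)
s=robot.get_state();print(s['time'],s['ee_pos'],s['force'],s['opening'])
save('w12.png',robot.grab_frame('wrist'));np.save('c12.npy',cam('wrist'),allow_pickle=True)
save('sc12.png',robot.grab_frame('scene'));save('t12.png',robot.grab_frame('top'))
i=robot.grab_frame('wrist');crop(i,190,180,180,150,4.4,'w12c.png')
i=robot.grab_frame('scene');crop(i,220,150,160,120,5,'sc12c.png')
E
```

```text
20.9 [0.5492 0.0248 0.348 ] [ 0.1788 -0.4802  0.5218] 0.09367478722665466
```

View pics/w12c.png

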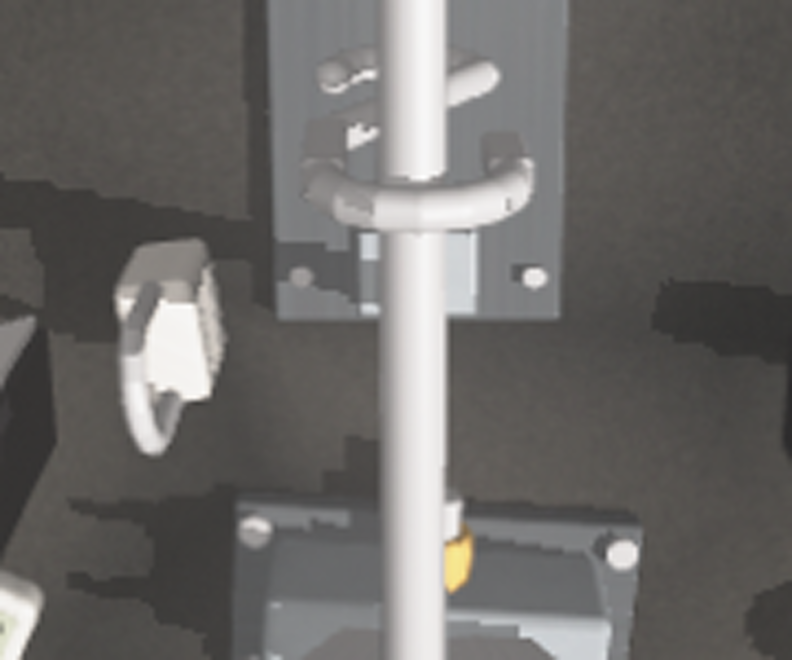

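View pics/sc12c.png

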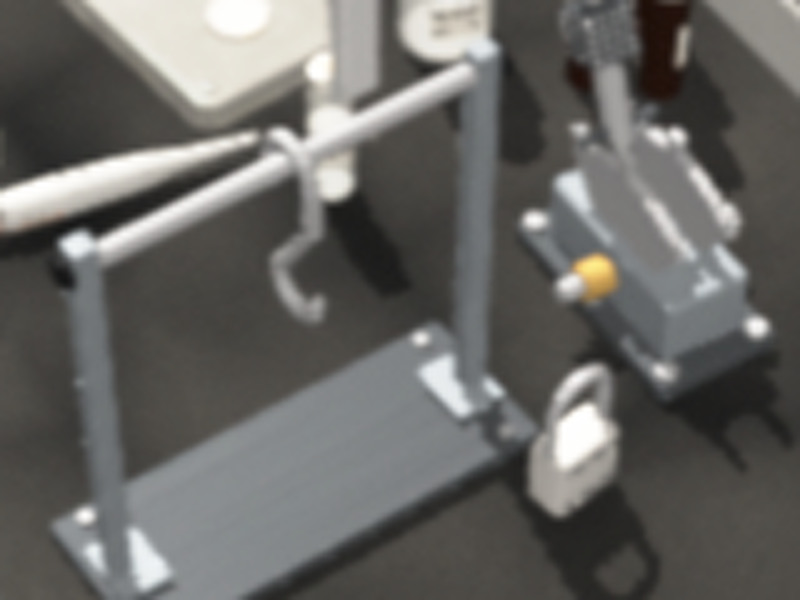

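View pics/w12.png

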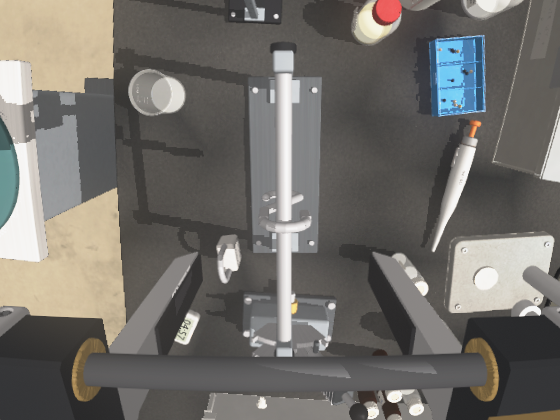

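```bash
python3 - <<'E'
from h import *
i=cv2.imread('pics/w12.png')[:,:,::-1];crop(i,205,225,55,65,9,'w12p.png')
i=cv2.imread('pics/sc12.png')[:,:,::-1];crop(i,315,215,40,45,13,'sc12p.png')
i=cv2.imread('pics/t12.png')[:,:,::-1];crop(i,315,220,45,40,13,'t12p.png')
E
```

```text
(no output)
```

View pics/w12p.png

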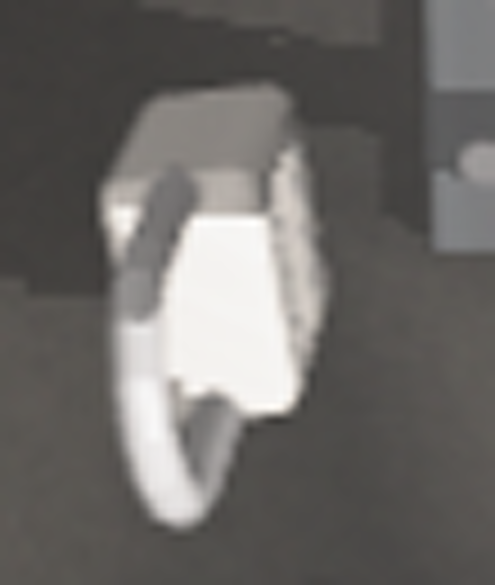

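View pics/sc12p.png

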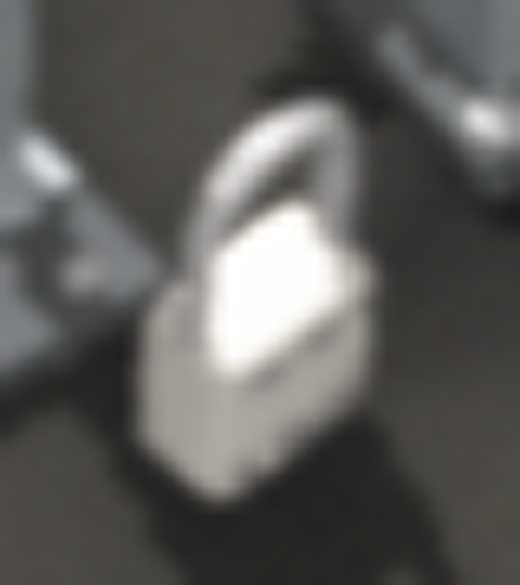

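View pics/t12p.png

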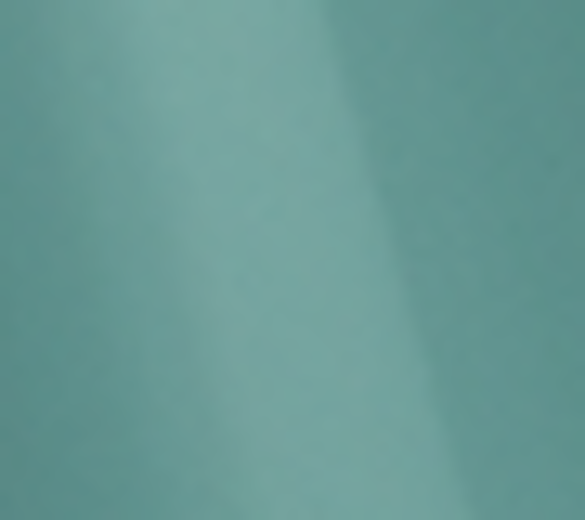

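```bash
python3 - <<'E'
from h import *
from scipy.optimize import least_squares
W=np.load('c12.npy',allow_pickle=True).item();S=cam('scene');T=cam('top')
w=lambda p:np.array(p,float)/9+[205,225]; s=lambda p:np.array(p,float)/13+[315,215]
obs=[(W,(-13,22,0),w((152,92)),.5),(W,(13,22,0),w((294,85)),.5),(W,(-13,22,45),w((100,200)),.7),(W,(13,22,45),w((270,216)),1),(W,(13,-22,45),w((300,415)),1),
(W,(0,0,90),w((180,510)),1),(S,(0,0,90),s((315,118)),1),(S,(-13,22,0),s((215,505)),1),(S,(-13,-22,0),s((372,398)),.7),(S,(13,22,0),s((135,442)),.7)]
def res(p):
    x,y,a=p;c,sn=np.cos(a),np.sin(a);out=[]
    for C,m,uv,wt in obs:
        m=np.array(m)/1000; P=[x+c*m[0]-sn*m[1],y+sn*m[0]+c*m[1],m[2]]
        out.append(wt*(proj(C,P)[0]-uv))
    return np.concatenate(out)
r=least_squares(res,[.48,-.11,0.1]);print(r.x,r.fun.reshape(-1,2))
Rw=[o for o in obs]
idx=obs; obs=[o for o in idx if o[0] is W]; print(least_squares(res,[.48,-.11,0.1]).x)
obs=[o for o in idx if o[0] is S]; print(least_squares(res,[.48,-.11,0.1]).x)
E
```

```text
[ 0.4772 -0.1078  0.1913] [[-0.0046  1.4788]
 [ 0.3666  1.0336]
 [ 0.2108  1.3576]
 [-0.6787 -1.6076]
 [ 0.5833  4.0973]
 [-2.5486 -5.2635]
 [-2.2039 -1.1689]
 [ 0.9197 -2.4541]
 [ 0.3246 -1.8625]
 [ 0.3239 -2.334 ]]
[ 0.4783 -0.1082  0.2103]
[ 0.4701 -0.1047  0.1249]
```

```bash
python3 - <<'E'
from h import *
from scipy.optimize import least_squares
W=np.load('c12.npy',allow_pickle=True).item();S=cam('scene');T=cam('top')
w=lambda p:np.array(p,float)/9+[205,225]; s=lambda p:np.array(p,float)/13+[315,215]
obs=[(W,(-13,22,0),w((152,92)),.7),(W,(13,22,0),w((294,85)),.7),(W,(-13,22,45),w((102,180)),.7),(W,(13,22,45),w((265,168)),.7),(W,(13,-22,45),w((300,415)),1),
(W,(0,0,90),w((180,508)),1),(S,(0,0,90),s((322,118)),1),(S,(-13,22,0),s((215,505)),.7),(S,(-13,-22,0),s((372,398)),.7),(S,(13,22,0),s((135,442)),.7)]
def res(p):
    x,y,a=p;c,sn=np.cos(a),np.sin(a);out=[]
    for C,m,uv,wt in obs:
        m=np.array(m)/1000; P=[x+c*m[0]-sn*m[1],y+sn*m[0]+c*m[1],m[2]]
        out.append(wt*(proj(C,P)[0]-uv))
    return np.concatenate(out)
r=least_squares(res,[.48,-.11,0.1]);print(r.x,r.fun.reshape(-1,2))
idx=obs; obs=[o for o in idx if o[0] is W]; print(least_squares(res,[.48,-.11,0.1]).x)
obs=[o for o in idx if o[0] is S]; print(least_squares(res,[.48,-.11,0.1]).x)
E
```

```text
[ 0.477  -0.1061  0.2079] [[-0.2277  1.4533]
 [ 0.2697  0.6446]
 [-0.1886  2.2501]
 [-0.3545  1.7454]
 [ 0.7048  2.8803]
 [-2.6796 -6.2097]
 [-3.2435 -0.8634]
 [ 0.4098 -1.4756]
 [-0.0339 -1.7362]
 [ 0.0092 -2.0378]]
[ 0.478  -0.1059  0.2177]
[ 0.4698 -0.1057  0.1423]
```

```bash
cat > ov.py <<'E'
from h import *
def wire(C,img,x,y,a,z0=0,off=(0,0),k=1):
    c,s=np.cos(a),np.sin(a)
    tr=lambda m:np.array([[x+c*q[0]-s*q[1],y+s*q[0]+c*q[1],z0+q[2]] for q in np.array(m)/1000])
    def pl(m,col):
        uv=((proj(C,tr(m))-off)*k+(k-1)/2).round().astype(np.int32); cv2.polylines(img,[uv.reshape(-1,1,2)],False,col,1)
    r=[(13,22),(13,-22),(-13,-22),(-13,22),(13,22)]
    for z in (0,45): pl([(p[0],p[1],z) for p in r],(255,0,0))
    for p in r[:4]: pl([(p[0],p[1],0),(p[0],p[1],45)],(255,0,0))
    t=np.linspace(0,np.pi,20)
    for R in (23,15): pl([(0,R,45)]+[(0,R*np.cos(u),71+R*np.sin(u)) for u in t]+[(0,-R,45)],(0,255,0))
E
python3 - <<'E'
from ov import *
W=np.load('c12.npy',allow_pickle=True).item();S=cam('scene')
i=cv2.resize(cv2.imread('pics/w12.png')[225:290,205:260,::-1],None,fx=9,fy=9,interpolation=cv2.INTER_CUBIC);i=np.ascontiguousarray(i)
wire(W,i,.477,-.106,.2,0,(205,225),9)
j=cv2.resize(cv2.imread('pics/sc12.png')[215:260,315:355,::-1],None,fx=13,fy=13,interpolation=cv2.INTER_CUBIC);j=np.ascontiguousarray(j)
wire(S,j,.477,-.106,.2,0,(315,215),13)
i=cv2.resize(i,(495,585));save('ov1.png',np.hstack([i,j[:585,:520]][:1]+[cv2.resize(j,(520,585))])[:, :1015][::1]) if 0 else None
o=np.zeros((585,1015,3),np.uint8);o[:,:495]=i;o[:,495:]=j[:585];save('ov1.png',cv2.resize(o,(800,461)))
E
```

```text
(no output)
```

View pics/ov1.png

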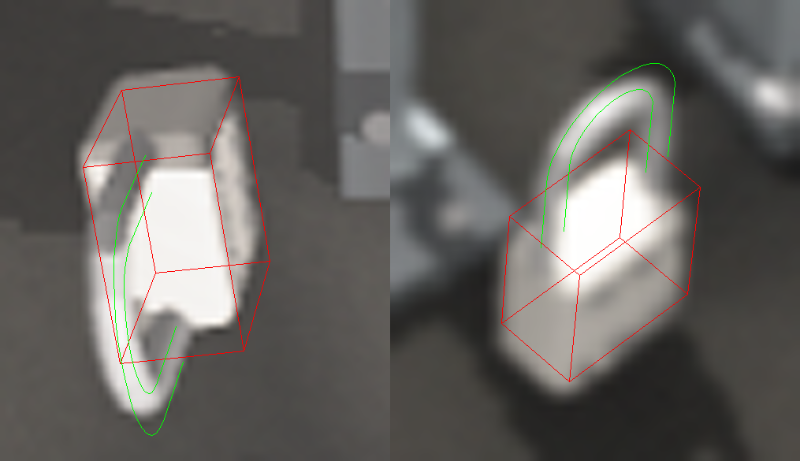

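```bash
cat > fitlock.py <<'E'
from ov import *
from scipy.optimize import least_squares
t=np.linspace(0,np.pi,25);ph=np.linspace(0,2*np.pi,12,endpoint=False)
arch=np.array([[4*np.sin(f),(19+4*np.cos(f))*np.cos(u),71+(19+4*np.cos(f))*np.sin(u)] for u in t for f in ph])
W=np.load('c12.npy',allow_pickle=True).item();S=cam('scene')
w=lambda p:np.array(p,float)/9+[205,225]; s=lambda p:np.array(p,float)/13+[315,215]
pts=[(W,(-13,22,0),w((150,92)),.6),(W,(13,22,0),w((296,85)),.6),(W,(13,-22,45),w((303,415)),.8),(W,(-13,22,45),w((100,190)),.6),
(S,(-13,22,0),s((215,505)),.6),(S,(-13,-22,0),s((374,398)),.6),(S,(13,22,0),s((135,442)),.6)]
def tr(p,m):
    x,y,a=p;c,n=np.cos(a),np.sin(a);m=np.atleast_2d(m)/1000
    return np.c_[x+c*m[:,0]-n*m[:,1],y+n*m[:,0]+c*m[:,1],m[:,2]]
def res(p):
    o=[wt*(proj(C,tr(p,m))[0]-uv) for C,m,uv,wt in pts]
    a=proj(W,tr(p,arch)); b=proj(S,tr(p,arch))
    o.append([a[:,1].max()-w((0,527))[1], a[:,0].min()-w((113,0))[0], b[:,1].min()-s((0,93))[1], b[:,0].max()-s((362,0))[0]])
    return np.concatenate(o)
r=least_squares(res,[.477,-.106,.15],diff_step=1e-3);print(r.x,r.fun)
x,y,a=r.x
o=np.zeros((585,1015,3),np.uint8)
i=np.ascontiguousarray(cv2.resize(cv2.imread('pics/w12.png')[225:290,205:260,::-1],None,fx=9,fy=9,interpolation=cv2.INTER_CUBIC));wire(W,i,x,y,a,0,(205,225),9)
j=np.ascontiguousarray(cv2.resize(cv2.imread('pics/sc12.png')[215:260,315:355,::-1],None,fx=13,fy=13,interpolation=cv2.INTER_CUBIC));wire(S,j,x,y,a,0,(315,215),13)
o[:,:495]=i;o[:,495:]=j[:585];save('ov2.png',cv2.resize(o,(800,461)))
E
python3 fitlock.py
```

```text
[ 0.4755 -0.1027  0.1857] [-0.4492 -0.14   -0.2365 -0.6295 -0.7055  0.752  -0.4577 -0.2273 -0.2123
 -0.7625 -0.5164 -0.872  -0.4636 -1.3197  0.0943 -0.1737 -0.8226 -0.8072]
```

View pics/ov2.png

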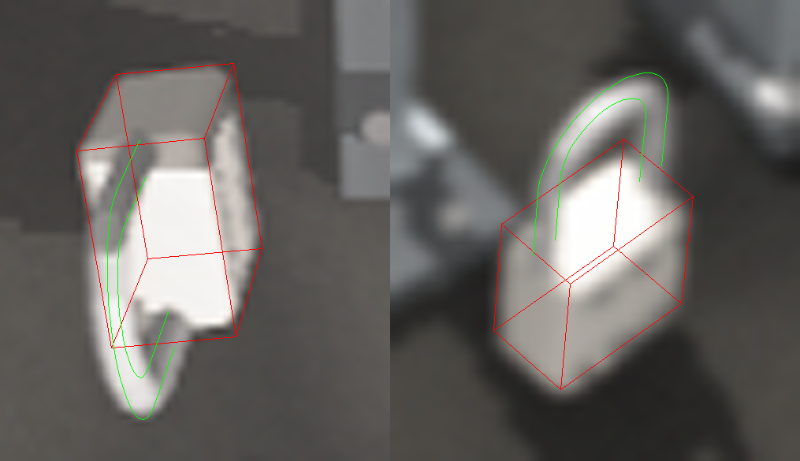

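```bash
python3 - <<'E'
from h import *
L=np.array([.4755,-.1027]);
for fl in (0,1):
  for t in (-.5,-.55,-.6,-.65,-.7,-.8):
    a=[]
    for z in (.05,.056,.062,.07): a.append(robot.ik((*L,z),ori(t,.186,fl)))
    b=[robot.ik((.55,.025,z),ori(t,.082,fl)) for z in (.115,.125,.145,.165)]
    b2=[robot.ik((.52,.022,z),ori(t,.082,fl)) for z in (.115,.145,.165)]
    print(fl,t,[None if q is None else np.round(q,2).tolist()[3:] for q in a][:4:3],[q is not None for q in b],[q is not None for q in b2])
E
```

```text
0 -0.5 [[2.38, 1.66, 0.27, -2.62], [2.37, 1.43, 0.23, -2.42]] [True, True, True, True] [True, True, True]
0 -0.55 [[2.42, 4.13, 0.23, 1.06], [2.4, 1.69, 0.31, -2.62]] [False, True, True, True] [False, True, True]
0 -0.6 [[2.44, 3.6, 0.2, 1.67], [2.44, 4.05, 0.22, 1.16]] [False, False, False, True] [True, False, True]
0 -0.65 [[2.45, 2.91, 0.24, 2.47], [2.45, 3.5, 0.2, 1.8]] [True, True, False, False] [True, True, False]
0 -0.7 [[2.48, 3.04, 0.31, 2.37], [2.47, 2.73, 0.27, 2.7]] [True, True, True, True] [True, True, True]
0 -0.8 [[2.51, 2.88, 0.45, 2.72], [2.51, 2.97, 0.38, 2.56]] [True, True, True, True] [True, True, True]
1 -0.5 [[2.38, 1.66, 0.27, 0.52], [2.37, 1.43, 0.23, 0.72]] [True, True, True, True] [True, True, True]
1 -0.55 [[2.4, 1.95, 0.25, 0.26], [2.4, 1.69, 0.31, 0.52]] [True, True, True, True] [True, True, True]
1 -0.6 [[2.43, 2.23, 0.27, 0.02], [2.44, 4.05, 0.22, -1.98]] [True, True, True, True] [True, True, True]
1 -0.65 [[2.45, 2.46, 0.3, -0.17], [2.45, 2.51, 0.22, -0.27]] [True, True, True, True] [True, True, True]
1 -0.7 [[2.47, 2.64, 0.34, -0.3], [2.47, 2.73, 0.27, -0.44]] [True, True, True, True] [True, True, True]
1 -0.8 [[2.51, 2.88, 0.45, -0.42], [2.51, 2.97, 0.38, -0.58]] [True, True, True, True] [True, True, True]
```

```bash
python3 - <<'E'
from h import *
W=np.load('c12.npy',allow_pickle=True).item()
f=lambda l:np.array(l,float)/4.4+[190,180]
print('tip',atz(W,f([(333,77)]),.164),'slantend',atz(W,f([(486,75)]),.166),'top',atz(W,f([(416,206)]),.262),'+leg end',atz(W,f([(503,135)]),.223))
robot.move_ptp((.41,-.06,.40),ori(-.4,.12,1))
s=robot.get_state();print(s['time'],np.array(s['qpos']),s['ee_pos'])
for t in (-.6,-.7):
  print(robot.ik((.42,-.115,.25),ori(t,.186,1)),robot.ik((.4755,-.1027,.052),ori(t,.186,1)))
E
```

```text
tip [[0.5301 0.0225 0.164 ]] slantend [[0.565  0.0263 0.166 ]] top [[0.5494 0.0257 0.262 ]] +leg end [[0.5658 0.0284 0.223 ]]
23.05 [ 0.4188 -0.3372 -0.1933  2.0601 -0.2265  1.0433  1.9923] [ 0.4101 -0.0599  0.4   ]
[ 0.2238 -0.2114  0.186   2.3894 -0.5959  0.5278  2.6271] [ 1.2739  0.6339 -1.0689  2.427   2.2267  0.2587  0.0176]
[ 0.0027 -0.2569  0.424   2.4535 -0.7282  0.4375  2.7948] [ 1.3308  0.7041 -1.0785  2.4726  2.6498  0.3359 -0.3139]
```

```bash
python3 - <<'E'
from h import *
for t in (-.55,-.6,-.65,-.7,-.8):
  for p,y in (((.40,-.12,.20),.186),((.4755,-.1027,.052),.186),((.46,-.08,.20),.13),((.50,.02,.17),.082),((.55,.025,.115),.082)):
    q=robot.ik(p,ori(t,y,1));print(t,p,None if q is None else np.round(q,2))
E
```

```text
-0.55 (0.4, -0.12, 0.2) [ 0.18 -0.15  0.25  2.45 -0.66  0.46  2.74]
-0.55 (0.4755, -0.1027, 0.052) [ 1.25  0.61 -1.06  2.4   1.94  0.25  0.27]
-0.55 (0.46, -0.08, 0.2) [ 0.26 -0.06 -0.03  2.38 -0.58  0.35  2.43]
-0.55 (0.5, 0.02, 0.17) [ 0.74  0.1  -0.87  2.35  0.47  0.2   1.11]
-0.55 (0.55, 0.025, 0.115) [ 0.55  0.33 -0.73  2.28  1.39  0.23  0.24]
-0.6 (0.4, -0.12, 0.2) [-0.25 -0.22  0.67  2.49 -0.58  0.38  2.7 ]
-0.6 (0.4755, -0.1027, 0.052) [ 1.27  0.63 -1.07  2.43  2.23  0.26  0.02]
-0.6 (0.46, -0.08, 0.2) [ 0.15 -0.07  0.09  2.42 -0.74  0.3   2.6 ]
-0.6 (0.5, 0.02, 0.17) None
-0.6 (0.55, 0.025, 0.115) [ 0.84  0.47 -1.08  2.31  1.7   0.4   0.01]
-0.65 (0.4, -0.12, 0.2) [-0.33 -0.25  0.77  2.52 -0.67  0.34  2.81]
-0.65 (0.4755, -0.1027, 0.052) [ 1.3   0.67 -1.07  2.45  2.47  0.29 -0.18]
-0.65 (0.46, -0.08, 0.2) [-0.03 -0.09  0.28  2.46 -0.93  0.26  2.81]
-0.65 (0.5, 0.02, 0.17) None
-0.65 (0.55, 0.025, 0.115) [ 0.84  0.47 -1.07  2.34  1.92  0.41 -0.19]
-0.7 (0.4, -0.12, 0.2) [-0.58 -0.37  0.98  2.55 -0.42  0.24  2.6 ]
-0.7 (0.4755, -0.1027, 0.052) [ 1.33  0.7  -1.08  2.47  2.65  0.34 -0.31]
-0.7 (0.46, -0.08, 0.2) None
-0.7 (0.5, 0.02, 0.17) None
-0.7 (0.55, 0.025, 0.115) [ 0.84  0.48 -1.07  2.37  2.11  0.44 -0.37]
-0.8 (0.4, -0.12, 0.2) None
-0.8 (0.4755, -0.1027, 0.052) [ 1.39  0.8  -1.09  2.51  2.89  0.44 -0.43]
-0.8 (0.46, -0.08, 0.2) None
-0.8 (0.5, 0.02, 0.17) [ 0.91  0.14 -1.05  2.51  2.68  0.27 -1.07]
-0.8 (0.55, 0.025, 0.115) [ 0.85  0.53 -1.08  2.43  2.39  0.57 -0.62]
```

```bash
cat > fk.py <<'E'
from h import *
from scipy.optimize import least_squares
from scipy.spatial.transform import Rotation as Ro
def fkm(par,q):
    R=np.eye(3);p=np.zeros(3)
    for i in range(7):
        w=par[6*i:6*i+3];d=par[6*i+3:6*i+6]
        p=p+R@d; R=R@Ro.from_rotvec(w/np.linalg.norm(w)*q[i]).as_matrix()
    p=p+R@par[42:45]; R=R@Ro.from_rotvec(par[45:48]).as_matrix()
    return R,p
def load(): return np.load('fk.npy')
if __name__=='__main__':
    rng=np.random.default_rng(1);D=[]
    for k in range(260):
        P=[rng.uniform(.3,.7),rng.uniform(-.4,.4),rng.uniform(.05,.5)]
        R=ori(rng.uniform(-.8,.4),rng.uniform(-.8,.8),rng.integers(2))@Ro.from_rotvec(rng.uniform(-.4,.4,3)).as_matrix()
        q=robot.ik(P,R)
        if q is not None: D.append((np.array(q),R,np.array(P)))
    s=robot.get_state(); print(len(D))
    best=None
    for s3 in (1,-1):
     for s5 in (1,-1):
      for s7 in (1,-1):
       for s1 in (1,-1):
        par=[]
        for i in range(7):
            par+=[0,0,[s1,0,s3,0,s5,0,s7][i]] if i%2==0 else [0,1,0]
            par+=[[0,0,.2],[0,0,.1],[0,0,.2],[0,0,.2],[0,0,.2],[0,0,.2],[0,0,.1]][i]
        par+=[0,0,.15]+[0,0,.1]; par=np.array(par,float)
        def f(par):
            o=[]
            for q,R,P in D[:60]:
                r,p=fkm(par,q);o.append((p-P)*5);o.append(Ro.from_matrix(r.T@R).as_rotvec())
            return np.concatenate(o)
        e0=np.abs(f(par)).mean()
        r=least_squares(f,par,max_nfev=25)
        if best is None or r.cost<best[0]: best=(r.cost,r.x,(s1,s3,s5,s7)); print(best[0],best[2])
        if best[0]<1e-4: break
       if best[0]<1e-4: break
      if best[0]<1e-4: break
     if best[0]<1e-4: break
    par=best[1]; np.save('fk.npy',par)
    e=[np.linalg.norm(fkm(par,q)[1]-P) for q,R,P in D];print('max pos err',max(e),'rot',max(np.linalg.norm(Ro.from_matrix(fkm(par,q)[0].T@R).as_rotvec()) for q,R,P in D))
    r,p=fkm(par,np.array(s['qpos']));print(p,s['ee_pos'])
E
time timeout 560 python3 fk.py
```

```text
237
49.44744592952144 (1, 1, 1, 1)
0.10047077125475587 (1, 1, 1, -1)
0.016696860917564633 (1, 1, -1, -1)
2.955225343009749e-17 (-1, -1, 1, -1)
max pos err 3.36842189808313e-10 rot 2.4555114765711416e-10
[ 0.4101 -0.0599  0.4   ] [ 0.4101 -0.0599  0.4   ]
real	1m21.084s
user	2m29.766s
sys	0m0.136s
```

```bash
cat > plan.py <<'E'
from fk import *
par=load()
lo=np.array([-2.81,-.39,-1.27,.06,-1.19,.19,-2.82])+.03;hi=np.array([2.81,2.02,1.25,2.57,4.33,2,2.82])-.03
GZ=.054;L=np.array([.4755,-.1027,0]);H=np.array([.5485,.0247,.143]);yr=.082;yl=.186
ex=np.array([np.cos(yr),np.sin(yr),0])
def way(lean,fl):
    Og=ori(-lean,yl,fl);Or=ori(-lean,yr,fl);b=-Og[:,2]
    g=L+[0,0,GZ]
    hp=lambda x,z:H+ex*x/1000+np.array([0,0,z/1000-(.090-GZ)])
    W=[(g+.09*b,Og),(g+.045*b,Og),(g,Og),(g+[0,0,.05],Og),(g+[-.01,0,.10],Og)]
    A=hp(-55,38);p=g+[-.01,0,.10]
    W+=[(p*.67+A*.33,ori(-lean,.15,fl)),(p*.33+A*.67,ori(-lean,.115,fl)),(A,Or),(hp(-34,38),Or),(hp(-14,36),Or),(hp(-2,26),Or),(hp(0,14),Or)]
    return W
def solve(W,q0):
    n=len(W)
    def f(v):
        Q=v.reshape(n,7);o=[]
        for q,(P,R) in zip(Q,W):
            r,p=fkm(par,q);o.append((p-P)*300);o.append(Ro.from_matrix(r.T@R).as_rotvec()*100)
        o.append((np.diff(Q,axis=0)*.3).ravel())
        return np.concatenate(o)
    r=least_squares(f,np.tile(q0,(n,1)).ravel(),bounds=(np.tile(lo,n),np.tile(hi,n)),max_nfev=60)
    Q=r.x.reshape(n,7)
    e=max(np.linalg.norm(fkm(par,q)[1]-P) for q,(P,R) in zip(Q,W)); er=max(np.linalg.norm(Ro.from_matrix(fkm(par,q)[0].T@R).as_rotvec()) for q,(P,R) in zip(Q,W))
    return Q,e,er,np.abs(np.diff(Q,axis=0)).max()
if __name__=='__main__':
    import sys
    np.random.seed(0)
    from joblib import Parallel if False else None
E
sed -i '/joblib/d;/import sys/d' plan.py; echo "    pass" >> plan.py
cat > runplan.py <<'E'
from plan import *
from multiprocessing import Pool
seeds=[[1.33,.7,-1.08,2.47,2.65,.34,-.31],[.84,.48,-1.07,2.37,2.11,.44,-.37],[.2,-.15,.25,2.45,-.66,.46,2.74],[.9,.14,-1.05,2.5,2.68,.27,-1.07],[-.3,.3,.7,2.4,-.9,.4,2.5],[-.5,.5,1,2.4,4,.3,-2],[-.8,.5,1,2.4,4.2,.4,.3]]
def job(a):
    l,fl,s=a; s=np.clip(s,lo+.01,hi-.01)
    return (l,fl,s,)+solve(way(l,fl),s)
if __name__=='__main__':
    jobs=[(l,fl,s) for l in (.55,.65,.7,.75) for fl in (0,1) for s in seeds]
    res=Pool(8).map(job,jobs,chunksize=1)
    ok=[r for r in res if r[4]<.0006 and r[5]<.004]
    ok.sort(key=lambda r:r[6])
    for r in ok: print(r[0],r[1],r[4],r[5],r[6],r[3][0],r[3][-1])
    import pickle;pickle.dump(ok,open('ok.pkl','wb'))
E
nproc; time timeout 570 python3 runplan.py
```

```text
4
real	9m30.024s
user	0m0.966s
sys	0m0.161s
```

```bash
sed -i 's/range(14)/range(150)/; s/bad=True;fail=i;break/bad=True;fails[i]=fails.get(i,0)+1;break/; s/        W=way(l,fl)/        W=way(l,fl);fails={}/; s/if e>5e-4 or er>3e-3: continue/if e>5e-4 or er>3e-3: fails["g"]=fails.get("g",0)+1;continue/; s/^      print(l,time/        print(fails)\n      print(l,time/' run2.py; time timeout 500 python3 run2.py
```

```text
{4: 29, 'g': 93, 3: 28}
{3: 63, 4: 28, 'g': 59}
0.7 20.985791206359863 0
{'g': 91, 3: 56, 4: 3}
{3: 76, 'g': 65, 4: 9}
0.65 39.06418490409851 0
{'g': 91, 4: 52, 3: 7}
{4: 55, 'g': 69, 3: 26}
0.75 59.07565116882324 0
{'g': 109, 3: 41}
{3: 46, 'g': 104}
0.55 75.28645372390747 0
real	1m15.758s
user	1m15.605s
sys	0m0.072s
```

```bash
cat > fmap.py <<'E'
from run2 import *
rng=np.random.default_rng(0)
S=[np.r_[rng.uniform(lo,hi)] for _ in range(40)]
for s in S: s[3]=2.3;s[5]=.4
def feas(P,R):
    for s in S:
        q,e,er=ikq(P,R,s,s,60)
        if e<5e-4 and er<3e-3: return True
    return False
for y,yw in ((-.10,.186),(-.04,.13),(.0247,.082)):
  for x in (.4755,.50,.53,.55):
    row=[]
    for z in (.054,.09,.12,.145,.17):
        row.append([l for l in (.3,.4,.5,.55,.6,.65,.7,.8) if feas(np.array([x,y,z]),ori(-l,yw,1))])
    print(y,x,row,flush=True)
E
time timeout 570 python3 fmap.py
```

```text
-0.1 0.4755 [[0.3, 0.4, 0.5, 0.55, 0.6, 0.65, 0.7, 0.8], [0.3, 0.4, 0.5, 0.55, 0.6, 0.65, 0.7, 0.8], [0.3, 0.4, 0.5, 0.7, 0.8], [0.3, 0.4, 0.5, 0.55, 0.8], [0.3, 0.4, 0.5, 0.55, 0.6, 0.8]]
-0.1 0.5 [[0.3, 0.4, 0.5, 0.55, 0.6, 0.65, 0.7, 0.8], [0.3, 0.4, 0.5, 0.55, 0.6, 0.65, 0.7, 0.8], [0.3, 0.4, 0.5, 0.55, 0.7, 0.8], [0.3, 0.4, 0.5, 0.55, 0.8], [0.3, 0.4, 0.5, 0.55, 0.6]]
-0.1 0.53 [[0.3, 0.4, 0.5, 0.55, 0.6, 0.65, 0.7, 0.8], [0.3, 0.4, 0.5, 0.55, 0.6, 0.65, 0.7, 0.8], [0.3, 0.4, 0.5, 0.55, 0.6, 0.65, 0.7, 0.8], [0.3, 0.4, 0.5, 0.55, 0.8], [0.3, 0.4, 0.5, 0.55, 0.6]]
-0.1 0.55 [[0.3, 0.4, 0.5, 0.55, 0.6, 0.65, 0.7, 0.8], [0.3, 0.4, 0.5, 0.55, 0.6, 0.65, 0.7, 0.8], [0.3, 0.4, 0.5, 0.55, 0.6, 0.65, 0.7, 0.8], [0.3, 0.4, 0.5, 0.55, 0.6, 0.8], [0.3, 0.4, 0.5, 0.55, 0.6]]
-0.04 0.4755 [[0.3, 0.4, 0.5, 0.55, 0.6, 0.65, 0.7], [0.3, 0.4, 0.5, 0.55, 0.6, 0.65, 0.7], [0.3, 0.4, 0.5, 0.55, 0.65, 0.7], [0.3, 0.4, 0.5, 0.7], [0.3, 0.4, 0.5, 0.55, 0.8]]
-0.04 0.5 [[0.3, 0.4, 0.5, 0.55, 0.6, 0.65, 0.7, 0.8], [0.3, 0.4, 0.5, 0.55, 0.6, 0.65, 0.7, 0.8], [0.3, 0.4, 0.5, 0.55, 0.6, 0.65, 0.7, 0.8], [0
[... 683 characters left out ...]
.3, 0.4, 0.5, 0.55, 0.6, 0.65, 0.7], [0.3, 0.4, 0.5, 0.55, 0.6, 0.65, 0.7], [0.3, 0.4, 0.5, 0.55, 0.6, 0.65, 0.7, 0.8], [0.3, 0.4, 0.5, 0.55, 0.6, 0.65, 0.7, 0.8], [0.3, 0.4, 0.5, 0.55, 0.8]]
0.0247 0.53 [[0.3, 0.4, 0.5, 0.55, 0.6, 0.65, 0.7, 0.8], [0.3, 0.4, 0.5, 0.55, 0.6, 0.65, 0.7, 0.8], [0.3, 0.4, 0.5, 0.55, 0.6, 0.65, 0.7, 0.8], [0.3, 0.4, 0.5, 0.55, 0.6, 0.65, 0.7, 0.8], [0.3, 0.4, 0.5, 0.55, 0.6, 0.65, 0.7, 0.8]]
0.0247 0.55 [[0.3, 0.4, 0.5, 0.55, 0.6, 0.65, 0.7, 0.8], [0.3, 0.4, 0.5, 0.55, 0.6, 0.65, 0.7, 0.8], [0.3, 0.4, 0.5, 0.55, 0.6, 0.65, 0.7, 0.8], [0.3, 0.4, 0.5, 0.55, 0.6, 0.65, 0.7, 0.8], [0.3, 0.4, 0.5, 0.55, 0.6, 0.65, 0.7, 0.8]]
real	1m21.688s
user	1m21.475s
sys	0m0.084s
```

```bash
cat > way2.py <<'E'
import run2,plan
from run2 import *
def way(lean,fl,lp):
    Og=ori(-lean,yl,fl);Or=ori(-lean,yr,fl);b=-Og[:,2];g=L+[0,0,GZ]
    hp=lambda x,z:H+ex*x/1000+np.array([0,0,z/1000-(.090-GZ)])
    A=hp(-52,38);Al=A.copy();Al[2]=.088
    g1=g+[0,0,.034]
    M=[(g1*(1-k)+Al*k,ori(-lean,yl+(yr-yl)*k,fl)) for k in (.25,.5,.75,1)]
    Op=ori(-lp,yl,fl);bp=-Op[:,2]
    U=[(g+.13*bp,Op),(g+.085*(b+bp)/2,ori(-(lean+lp)/2,yl,fl)),(g+.035*b,Og),(g,Og),(g1,Og)]+M
    U+=[((A+Al)/2,Or),(A,Or),(hp(-33,38),Or),(hp(-14,36),Or),(hp(-2,26),Or),(hp(0,14),Or)]
    return U
if __name__=='__main__':
    out=[];rng=np.random.default_rng(0)
    for l in (.7,.65,.75):
     for fl in (0,1):
      for lp in (.5,.6,.7):
        W=way(l,fl,lp);fails={}
        for k in range(60):
            q=rng.uniform(lo,hi);q[3]=2.4;q[5]=.4
            q,e,er=ikq(*W[3],q,q,120)
            if e>5e-4 or er>3e-3: fails['g']=fails.get('g',0)+1;continue
            Q={3:q};bad=False;worst=0
            for seq in (range(4,len(W)),(2,1,0)):
                c=q
                for i in seq:
                    c2,e,er=ikq(*W[i],c,c,80)
                    if e>5e-4 or er>3e-3: bad=True;fails[i]=fails.get(i,0)+1;break
                    worst=max(worst,np.abs(c2-c).max());Q[i]=c2;c=c2
                if bad: break
            if bad: continue
            Qa=np.array([Q[i] for i in range(len(W))]);out.append((worst,l,fl,lp,np.minimum(Qa-lo,hi-Qa).min(),Qa))
        print(l,fl,lp,fails,len(out),flush=True)
    out.sort(key=lambda r:r[0])
    for r in out[:8]: print(r[:5]);print(r[5][[0,3,7,-1]])
    pickle.dump(out,open('ok.pkl','wb'))
E
time timeout 570 python3 way2.py
```

```text
0.7 0 0.5 {10: 10, 'g': 35, 6: 7, 4: 7, 7: 1} 0
0.7 0 0.6 {10: 5, 'g': 35, 6: 12, 4: 5, 7: 3} 0
0.7 0 0.7 {'g': 38, 10: 4, 6: 13, 4: 4, 7: 1} 0
0.7 1 0.5 {1: 12, 'g': 32, 4: 5, 6: 6, 10: 5} 0
0.7 1 0.6 {7: 2, 'g': 16, 10: 10, 1: 23, 4: 5, 6: 4} 0
0.7 1 0.7 {'g': 23, 1: 14, 6: 11, 10: 10, 4: 2} 0
0.65 0 0.5 {'g': 39, 4: 12, 9: 9} 0
0.65 0 0.6 {4: 18, 'g': 30, 9: 12} 0
0.65 0 0.7 {'g': 42, 4: 13, 9: 5} 0
0.65 1 0.5 {4: 11, 'g': 32, 1: 9, 9: 8} 0
0.65 1 0.6 {4: 21, 'g': 25, 9: 6, 1: 8} 0
0.65 1 0.7 {9: 11, 4: 18, 1: 6, 'g': 25} 0
0.75 0 0.5 {5: 18, 1: 8, 'g': 29, 7: 1, 6: 4} 0
0.75 0 0.6 {'g': 39, 1: 4, 5: 11, 6: 6} 0
0.75 0 0.7 {'g': 35, 1: 7, 5: 14, 6: 4} 0
0.75 1 0.5 {5: 10, 1: 15, 'g': 29, 7: 3, 6: 3} 0
0.75 1 0.6 {'g': 26, 1: 19, 6: 6, 7: 4, 5: 5} 0
0.75 1 0.7 {'g': 22, 1: 23, 7: 3, 5: 8, 6: 4} 0
real	1m58.758s
user	1m58.501s
sys	0m0.108s
```

```bash
sed -i 's/for l in (.7,.65,.75):/for l in (.7,):/; s/for fl in (0,1):/for fl in (1,):/; s/for lp in (.5,.6,.7)/for lp in (.8,.9,1.0,1.1)/' way2.py; time timeout 570 python3 way2.py
```

```text
0.7 1 0.8 {1: 12, 4: 7, 'g': 28, 6: 6, 10: 7} 0
0.7 1 0.9 {1: 20, 'g': 22, 10: 13, 7: 1, 4: 2, 6: 2} 0
0.7 1 1.0 {'g': 21, 4: 7, 1: 17, 10: 8, 6: 7} 0
0.7 1 1.1 {1: 12, 'g': 32, 4: 5, 6: 6, 10: 5} 0
real	0m36.604s
user	0m36.389s
sys	0m0.079s
```

```bash
python3 - <<'E'
s=open('way2.py').read()
a=s.index("    U=[(g+.13*bp");b=s.index("]+M",a)
s=s[:a]+"    U=[(g+[0,0,.075],ori(-lp,yl,fl)),(g+[0,0,.06],ori(-lp,yl,fl)),(g+[0,0,.035],Og),(g,Og),(g1,Og)"+s[b:]
s=s.replace("(.8,.9,1.0,1.1)","(.7,.75,.8)")
open('way2.py','w').write(s)
E
time timeout 570 python3 way2.py
```

```text
0.7 1 0.7 {1: 12, 4: 7, 'g': 28, 6: 6, 10: 7} 0
0.7 1 0.75 {1: 16, 'g': 22, 10: 13, 7: 1, 2: 4, 4: 2, 6: 2} 0
0.7 1 0.8 {'g': 21, 4: 7, 1: 17, 10: 8, 6: 7} 0
real	0m28.827s
user	0m28.694s
sys	0m0.070s
```

```bash
cat > w3.py <<'E'
from way2 import *
rng=np.random.default_rng(5);l,fl=.7,1
W=way(l,fl,.7);C=[]
for k in range(80):
    q=rng.uniform(lo,hi);q[3]=2.4;q[5]=.4
    q,e,er=ikq(*W[3],q,q,120)
    if e>5e-4 or er>3e-3: continue
    Q=[q];c=q;ok=True
    for i in range(4,len(W)):
        c,e,er=ikq(*W[i],c,c,80)
        if e>5e-4 or er>3e-3: ok=False;break
        Q.append(c)
    if ok: C.append(np.array(Q))
print(len(C))
g=L+[0,0,GZ]
for Q in C[:6]:
    print(Q[[0,1,5,7,-1]],np.abs(np.diff(Q,axis=0)).max())
    r=[]
    for dx in (-.06,-.03,0,.03):
      for dz in (.035,.05,.065,.08,.1):
        for lp in (.6,.7,.8,.9,1.0,1.2):
          P=(g+[dx,0,dz],ori(-lp,yl,fl)); c=Q[0]
          for f in (.33,.66,1): c,e,er=ikq(g+f*np.array([dx,0,dz]),ori(-(l+(lp-l)*f),yl,fl),c,c,80)
          if e<5e-4 and er<3e-3: r.append((dx,dz,lp))
    print(r)
pickle.dump(C,open('C.pkl','wb'))
E
timeout 500 python3 w3.py
```

```text
20
[[ 1.4242  0.8134 -1.2057  2.471   2.3752  0.4046  0.0143]
 [ 1.4433  0.6382 -1.2182  2.4654  2.3829  0.2604 -0.0974]
 [ 0.9255  0.5589 -1.1611  2.499   2.2527  0.5755 -0.4857]
 [ 0.9896  0.2587 -1.1696  2.471   2.137   0.2807 -0.4937]
 [ 0.8277  0.4424 -1.0515  2.3758  2.1029  0.4084 -0.3878]] 0.1882178255684263
[(-0.03, 0.035, 0.7), (0, 0.035, 0.7), (0, 0.035, 0.8), (0, 0.05, 0.8), (0.03, 0.035, 0.6), (0.03, 0.035, 0.7), (0.03, 0.035, 0.8), (0.03, 0.035, 0.9), (0.03, 0.035, 1.0), (0.03, 0.035, 1.2), (0.03, 0.05, 0.6), (0.03, 0.05, 0.8), (0.03, 0.05, 0.9), (0.03, 0.05, 1.0), (0.03, 0.065, 0.8), (0.03, 0.065, 0.9), (0.03, 0.065, 1.0), (0.03, 0.08, 1.0)]
[[ 1.4137  0.7971 -1.1905  2.4711  2.4053  0.3926 -0.0237]
 [ 1.4396  0.6332 -1.2128  2.4654  2.3983  0.2567 -0.1149]
 [ 0.9255  0.5589 -1.161   2.499   2.2528  0.5754 -0.4857]
 [ 0.9896  0.2587 -1.1696  2.471   2.137   0.2807 -0.4937]
 [ 0.8277  0.4424 -1.0515  2.3758  2.1029  0.4084 -0.3878]] 0.17730995986196368
[(-0.03, 0.035, 0.7), (0, 0.035, 0.7), (0, 0.035, 0.8), (0, 0.05, 0.8), (0.03, 0.035, 0.6), (0.03, 0.035, 0.7), (0.03, 
[... 2284 characters left out ...]
, (0.03, 0.08, 1.0), (0.03, 0.1, 1.0)]
[[ 1.4139  0.7975 -1.1908  2.4711  2.4046  0.3929 -0.0229]
 [ 1.4397  0.6333 -1.2129  2.4654  2.3979  0.2568 -0.1145]
 [ 0.9255  0.5589 -1.161   2.499   2.2528  0.5754 -0.4857]
 [ 0.9896  0.2587 -1.1696  2.471   2.137   0.2807 -0.4937]
 [ 0.8277  0.4424 -1.0515  2.3758  2.1029  0.4084 -0.3878]] 0.1775510722547468
[(-0.03, 0.035, 0.7), (0, 0.035, 0.7), (0, 0.035, 0.8), (0, 0.05, 0.8), (0.03, 0.035, 0.6), (0.03, 0.035, 0.7), (0.03, 0.035, 0.8), (0.03, 0.035, 0.9), (0.03, 0.035, 1.0), (0.03, 0.035, 1.2), (0.03, 0.05, 0.6), (0.03, 0.05, 0.8), (0.03, 0.05, 0.9), (0.03, 0.05, 1.0), (0.03, 0.065, 0.8), (0.03, 0.065, 0.9), (0.03, 0.065, 1.0), (0.03, 0.08, 1.0)]
```

```bash
cat > w4.py <<'E'
from way2 import *
C=pickle.load(open('C.pkl','rb'))
l,fl=.7,1;W=way(l,fl,.7);g=L+[0,0,GZ]
C.sort(key=lambda Q:np.abs(np.diff(Q,axis=0)).max())
Q=C[0];print(np.abs(np.diff(Q,axis=0)).max(),np.minimum(Q-lo,hi-Q).min())
c=Q[0];pre=[]
for f in np.linspace(0,1,7)[1:]:
    c,e,er=ikq(g+f*np.array([0.0,0,.068]),ori(-(.7+.22*f),yl,fl),c,c,120);print(np.round(c,3),e,er);pre.append(c)
np.save('pre.npy',np.array(pre));np.save('Q.npy',Q)
q0=np.array(robot.get_state()['qpos'])
def body(q):
    r,p,_=fkj(q)
    pts=[(x,y,z) for x in(-.011,.011) for y in(-.06,.06) for z in (.019,-.07)]+[(x,y,z) for x in (-.0375,.0375) for y in(-.0885,.0885) for z in(-.078,-.2)]+[(.085,0,-.16),(.11,.03,-.16),(.11,-.03,-.16)]
    return p,np.array(pts)@r.T+p
def show(qa,qb,n=11):
    for f in np.linspace(0,1,n):
        p,B=body(qa+(qb-qa)*f);i=B[:,2].argmin();print(round(f,2),p,'low',B[i],'ymin/max',B[:,1].min(),B[:,1].max(),'xmax',B[:,0].max())
if __name__=='__main__':
    show(q0,pre[-1])
E
python3 w4.py
```

```text
0.15147899176187413 0.005594742012966586
[ 1.378  0.696 -1.114  2.487  2.725  0.336 -0.377] 6.923575257201556e-07 3.030314374505152e-07
[ 1.433  0.711 -1.161  2.5    2.759  0.347 -0.387] 9.814096752792925e-07 3.9746577777314447e-07
[ 1.47   0.705 -1.184  2.513  2.852  0.352 -0.467] 1.6735368672749509e-06 5.400307668188747e-07
[ 1.498  0.69  -1.195  2.525  2.974  0.357 -0.58 ] 2.2179954194779597e-06 5.431322576635263e-07
[ 1.521  0.669 -1.199  2.536  3.109  0.368 -0.71 ] 2.6067165191466073e-06 4.820180365509552e-07
[ 1.54   0.645 -1.197  2.54   3.247  0.386 -0.844] 0.00554421547362897 0.01017411114638519
0.0 [ 0.4101 -0.0599  0.4   ] low [ 0.4146 -0.1198  0.3782] ymin/max -0.16121792406079083 0.028459426730225335 xmax 0.43471373129416485
0.1 [ 0.392  -0.1582  0.3383] low [ 0.39   -0.104   0.3046] ymin/max -0.22706668747071762 -0.02571612712500082 xmax 0.41628960483686944
0.2 [ 0.378  -0.2435  0.3031] low [ 0.3799 -0.1978  0.2584] ymin/max -0.3063158275021268 -0.07109492882970539 xmax 0.4193588394615052
0.3 [ 0.3784 -0.3088  0.2802] low [ 0.3819 -0.2721  0.228 ] ymin/max -0.36868299037
[... 289 characters left out ...]
29183816 xmax 0.4534646729583653
0.6 [ 0.4533 -0.3501  0.1915] low [ 0.4621 -0.3183  0.1368] ymin/max -0.4093346041105454 -0.150558839656104 xmax 0.4816166116021485
0.7 [ 0.4788 -0.3102  0.1562] low [ 0.4883 -0.2712  0.1065] ymin/max -0.3725048315785306 -0.12895636129632995 xmax 0.5061647240750585
0.8 [ 0.4932 -0.25    0.1299] low [ 0.5011 -0.2023  0.0882] ymin/max -0.31701050333696174 -0.09984293817010378 xmax 0.517204030336851
0.9 [ 0.4935 -0.1785  0.1188] low [ 0.4973 -0.123   0.0874] ymin/max -0.26592319055745034 -0.06968059222078199 xmax 0.5184450460279663
1.0 [ 0.4794 -0.106   0.1241] low [ 0.4769 -0.0456  0.1037] ymin/max -0.2257655054706831 -0.02593471081382767 xmax 0.511658356825784
```

```bash
cat > w5.py <<'E'
from w4 import *
C=pickle.load(open('C.pkl','rb'))
q0=np.array(robot.get_state()['qpos']);best=None
for Q in C:
    c=Q[0];pre=[];ok=True;w=0
    steps=[((0,0,0),x) for x in (.65,.6,.55,.5)]+[((0,0,z),ln) for z,ln in ((.02,.5),(.04,.48),(.07,.45),(.10,.43),(.14,.4))]+[((-.02,.0,.19),.4),((-.04,.02,.25),.4)]
    for dv,ln in steps:
        c2,e,er=ikq(g+np.array(dv),ori(-ln,yl,fl),c,c,120)
        if e>5e-4 or er>3e-3: ok=False;break
        w=max(w,np.abs(c2-c).max());c=c2;pre.append(c)
    print(ok,len(pre),w)
    if ok and (best is None or w<best[0]): best=(w,pre,Q)
if best:
    print(np.round(best[1],3)); np.save('pre.npy',best[1]);np.save('Q.npy',best[2]); show(q0,best[1][-1],6)
E
python3 w5.py | grep -v "^0.0 \[ 0.41\|e-0" | tail -45
```

```text
0.15147899176187413 0.005594742012966586
[ 1.54   0.645 -1.197  2.54   3.247  0.386 -0.844] 0.00554421547362897 0.01017411114638519
True 11 0.4314157933827454
True 11 0.43141091350087457
True 11 0.4313642932960652
True 11 0.43141637361532603
True 11 0.4313648549793536
True 11 0.4314110268888087
False 1 0.11085361851102071
True 11 0.4313903483240592
True 11 0.4314182326523778
True 11 0.43141826001990113
True 11 0.43137511629391123
True 11 0.43139835933217985
True 11 0.4314093889635402
True 11 0.43137874920942065
True 11 0.43141796551854716
True 11 0.4314028316031956
True 11 0.43139143608353947
True 11 0.4314184252232085
True 11 0.4314023928013826
False 1 0.11088070998478106
[[ 1.29   0.645 -1.058  2.451  2.507  0.275 -0.231]
 [ 1.249  0.602 -1.036  2.427  2.293  0.23  -0.064]
 [ 1.245  0.6   -1.062  2.401  1.924  0.237  0.279]
 [ 1.252  0.614 -1.103  2.374  1.617  0.288  0.568]
 [ 1.31   0.58  -1.171  2.366  1.419  0.292  0.746]
 [ 1.335  0.515 -1.202  2.345  1.114  0.294  1.013]
 [ 1.37   0.413 -1.236  2.309  0.683  0.329  1.392]
 [ 1.385  0.29  -1.222  2.273  0.278  0.378  1.75 ]
 [ 1.393  0.144 -1.185  2.216 -0.056  0.505  2.037]
 [ 1.35  -0.087 -1.01   2.196 -0.431  0.682  2.38 ]
 [ 1.276 -0.274 -0.858  2.158 -0.556  0.891  2.454]]
0.2 [ 0.4155 -0.0601  0.3832] low [ 0.4043 -0.0013  0.3609] ymin/max -0.1620601644098988 0.028818621621924945 xmax 0.44121511474705355
0.4 [ 0.421  -0.0627  0.3646] low [ 0.4088 -0.0042  0.3421] ymin/max -0.16559426263857868 0.026462495650937556 xmax 0.4477598247454813
0.6 [ 0.4265 -0.0675  0.3448] low [ 0.4135 -0.0091  0.3223] ymin/max -0.17170361751873803 0.021535622574447966 xmax 0.4539183506835079
0.8 [ 0.4314 -0.0742  0.3244] low [ 0.4178 -0.0158  0.3022] ymin/max -0.1801189808282993 0.014290274068991055 xmax 0.4593521074039425
1.0 [ 0.4355 -0.0827  0.304 ] low [ 0.4217 -0.0242  0.2822] ymin/max -0.19046402790352834 0.0050436908156548665 xmax 0.46382486822852287
```

```bash
cat > dev.py <<'E'
from way2 import *
def dev(path):
    for a,b in zip(path[:-1],path[1:]):
        pa,pb=fkj(a)[1],fkj(b)[1];r,pm,_=fkj((a+b)/2);print(pb,'mid dev mm',(pm-(pa+pb)/2)*1000,'tilt y',r[2,1],'lean',np.arctan2(r[0,2],-r[2,2]),'maxdq',np.abs(b-a).max())
if __name__=='__main__':
    pre=np.load('pre.npy');Q=np.load('Q.npy')
    dev(list(pre[::-1])+[Q[0]]);print();dev(list(Q))
E
python3 dev.py
```

```text
[ 0.4555 -0.1027  0.244 ] mid dev mm [-0.4254 -2.9455 -2.0648] tilt y -0.0014595941803005061 lean 0.38578605376448166 maxdq 0.2092752490969484
[ 0.4755 -0.1027  0.194 ] mid dev mm [-4.2469 -4.6522 -4.6515] tilt y -0.003828438691539871 lean 0.37315791063644965 maxdq 0.3750242649167864
[ 0.4755 -0.1027  0.154 ] mid dev mm [-1.5362 -3.6011 -1.5554] tilt y -0.005611106710532116 lean 0.40151078415437963 maxdq 0.3341279945506606
[ 0.4755 -0.1027  0.124 ] mid dev mm [-1.3337 -2.3061 -1.0103] tilt y -0.0037077390198111504 lean 0.4278186324743589 maxdq 0.4043016564108629
[ 0.4755 -0.1027  0.094 ] mid dev mm [-0.6028 -2.5073 -0.5536] tilt y -0.0046531368753136735 lean 0.45508777799017636 maxdq 0.4313642932960652
[ 0.4755 -0.1027  0.074 ] mid dev mm [-0.3058 -0.9612 -0.2677] tilt y -0.001693824419843447 lean 0.4812943270366271 maxdq 0.3054489258678994
[ 0.4755 -0.1027  0.054 ] mid dev mm [ 0.0906 -0.4342  0.0314] tilt y -0.0006640873488614552 lean 0.49270431472178655 maxdq 0.19783694708543198
[ 0.4755 -0.1027  0.054 ] mid dev mm [ 0.895  -1.1732  0.1448] tilt y -0.003331347840821687 lean 0.5202
[... 1299 characters left out ...]
74248766
[0.4967 0.0204 0.145 ] mid dev mm [ 0.2016 -0.6532  0.0075] tilt y -0.00029487782157664344 lean 0.697912321184117 maxdq 0.15149611358319204
[0.5156 0.022  0.145 ] mid dev mm [0.131  0.0308 0.3016] tilt y 0.00032042247162185854 lean 0.6990083474725503 maxdq 0.07060357836792597
[0.5345 0.0236 0.143 ] mid dev mm [0.1166 0.0393 0.3102] tilt y 0.00037889392321516924 lean 0.6989299341182149 maxdq 0.0583695367300483
[0.5465 0.0245 0.133 ] mid dev mm [ 0.0744 -0.0276  0.2336] tilt y 0.00020474366690991164 lean 0.6985871222217012 maxdq 0.05953937169986917
[0.5485 0.0247 0.121 ] mid dev mm [-0.0153 -0.1186 -0.0431] tilt y -0.000172394394350682 lean 0.6980580430915776 maxdq 0.05193178165393236
```

```bash
cat > ex1.py <<'E'
from way2 import *
pre=np.load('pre.npy');Q=np.load('Q.npy')
def org(q):
    R=np.eye(3);p=np.zeros(3);o=[]
    for i in range(7):
        p=p+R@d[i];o.append(p);R=R@(np.eye(3)+np.sin(q[i])*K[i]+(1-np.cos(q[i]))*K2[i])
    return np.array(o)
print(par.reshape(8,6)[:,3:])
for q in (pre[-1],Q[0],Q[-1]): print(org(q))
E
python3 ex1.py
```

```text
[[-0.     -0.      0.2411]
 [ 0.     -0.1443  0.048 ]
 [-0.      0.1298  0.0429]
 [ 0.      0.2407  0.459 ]
 [ 0.     -0.2566  1.024 ]
 [-0.      0.0141 -0.5542]
 [-0.     -0.0144  0.2309]
 [-0.      0.      1.5708]]
[[-0.     -0.      0.2411]
 [-0.138  -0.042   0.2891]
 [-0.0172  0.0069  0.3304]
 [ 0.0461  0.3393  0.7229]
 [ 0.7579 -0.3608  0.3799]
 [ 0.3234 -0.0945  0.5982]
 [ 0.4034 -0.0887  0.3812]]
[[-0.     -0.      0.2411]
 [-0.1406 -0.0324  0.2891]
 [-0.0079 -0.0304  0.3217]
 [ 0.1299 -0.1384  0.8095]
 [ 0.5373  0.0876 -0.1379]
 [ 0.2666 -0.146   0.2858]
 [ 0.4225 -0.1127  0.1181]]
[[-0.     -0.      0.2411]
 [-0.1062 -0.0976  0.2891]
 [ 0.0017 -0.0233  0.3278]
 [ 0.0949  0.0519  0.8321]
 [ 0.5926  0.2327 -0.0812]
 [ 0.3367  0.0018  0.3531]
 [ 0.4947  0.0203  0.1851]]
```

```bash
python3 - <<'E'
from h import *
pre=np.load('pre.npy')
for i in (10,9,8,7): robot.goto_joints(pre[i])
s=robot.get_state();print(s['time'],s['ee_pos'],s['force'],s['opening'])
f=robot.grab_frame('wrist');save('w13.png',f);np.save('c13.npy',cam('wrist'),allow_pickle=True)
E
```

```text
25.6167 [ 0.4754 -0.1033  0.1548] [-0.1598 -0.8043  0.5998] 0.09417809739421931
```

View pics/w13.png

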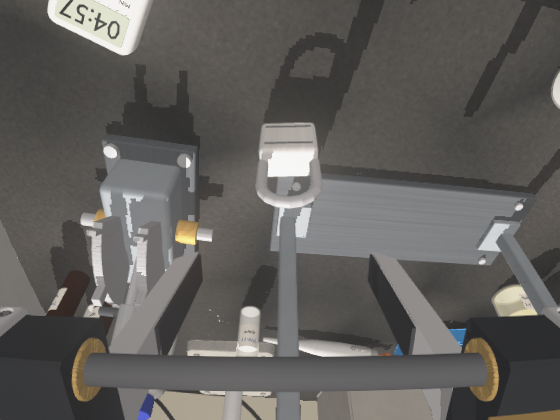

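```bash
python3 - <<'E'
from ov import *
C=np.load('c13.npy',allow_pickle=True).item()
i=np.ascontiguousarray(cv2.resize(cv2.imread('pics/w13.png')[110:220,235:345,::-1],None,fx=5,fy=5,interpolation=cv2.INTER_CUBIC));wire(C,i,.4755,-.1027,.186,0,(235,110),5);save('ov3.png',i)
E
```

```text
(no output)
```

View pics/ov3.png

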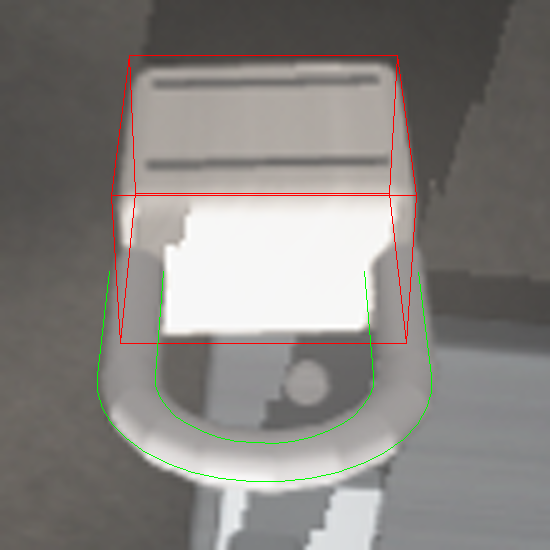

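```bash
python3 - <<'E'
from h import *
pre=np.load('pre.npy');Q=np.load('Q.npy')
for i in (6,5,4,3,2,1,0): robot.goto_joints(pre[i])
robot.goto_joints(Q[0])
s=robot.get_state();print(s['time'],s['ee_pos'],s['force'])
save('w14.png',robot.grab_frame('wrist'))
robot.gripper_to(.035)
s=robot.get_state();print(s['time'],s['ee_pos'],s['force'],s['opening'])
robot.goto_joints(Q[1]);robot.pause(.1)
s=robot.get_state();print(s['time'],s['ee_pos'],s['force'],s['opening'])
save('w15.png',robot.grab_frame('wrist'));np.save('c15.npy',cam('wrist'),allow_pickle=True)
E
```

```text
28.8167 [ 0.4752 -0.1028  0.0536] [-0.059   0.1146 -0.8525]
29.6833 [ 0.4754 -0.1026  0.054 ] [-0.2661  0.7493  0.0833] 0.04498540904869311
30.075 [ 0.4752 -0.103   0.0875] [-0.1095  0.2311 -1.2565] 0.04503673023630874
```

View pics/w15.png

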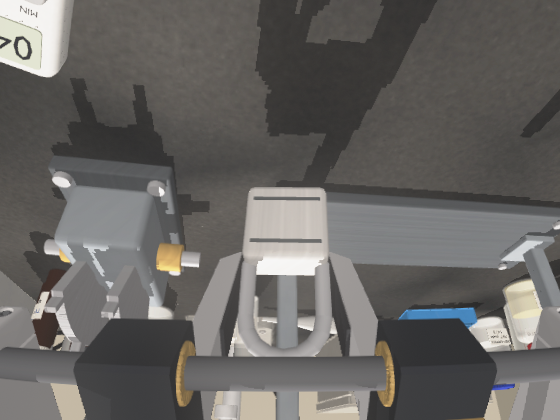

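```bash
python3 - <<'E'
from ov import *
Q=np.load('Q.npy')
for i in range(2,8): robot.goto_joints(Q[i])
robot.pause(.2)
s=robot.get_state();print(s['time'],s['ee_pos'],s['force'],s['opening'])
f=robot.grab_frame('wrist');save('w16.png',f);c=cam('wrist');np.save('c16.npy',c,allow_pickle=True)
save('sc16.png',robot.grab_frame('scene'))
p=s['ee_pos'];o=np.ascontiguousarray(f.copy());wire(c,o,p[0],p[1],.082,p[2]-.054);save('ov16.png',o)
crop(robot.grab_frame('scene'),220,140,160,120,5,'sc16c.png')
E
```

```text
32.275 [0.4962 0.0205 0.1439] [-0.3529  1.1874 -1.7292] 0.04523921491079475
```

View pics/ov16.png

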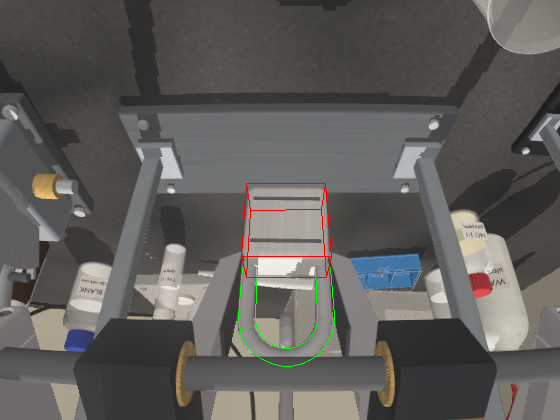

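View pics/sc16c.png

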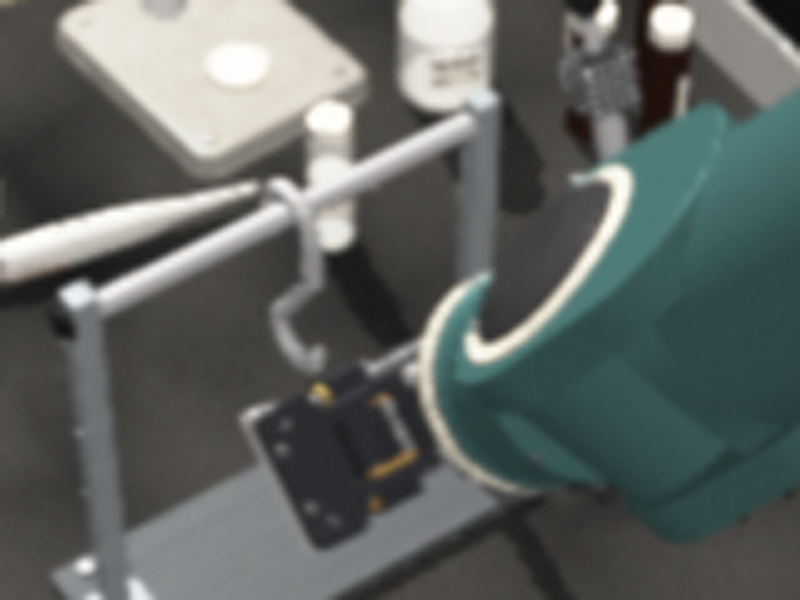

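```bash
python3 - <<'E'
from ov import *
Q=np.load('Q.npy')
for i in (8,9):
    robot.goto_joints(Q[i]); s=robot.get_state();print(s['time'],s['ee_pos'],s['force'],s['opening'])
f=robot.grab_frame('wrist');crop(f,200,180,170,190,3,'w17.png');c=cam('wrist')
H=np.array([.5485,.0247,.143]);ex=np.array([np.cos(.082),np.sin(.082),0])
print((proj(c,[H+ex*-.017+[0,0,.021],H+ex*-.0+[0,0,.004]])-[200,180])*3)
E
```

```text
32.675 [0.5161 0.0225 0.1449] [-0.7372  0.5976 -1.1257] 0.04501097444449353
32.925 [0.5345 0.024  0.1428] [ 0.1091  0.2781 -2.4588] 0.045024343580946896
[[256.3371 431.6048]
 [255.937  364.1934]]
```

View pics/w17.png

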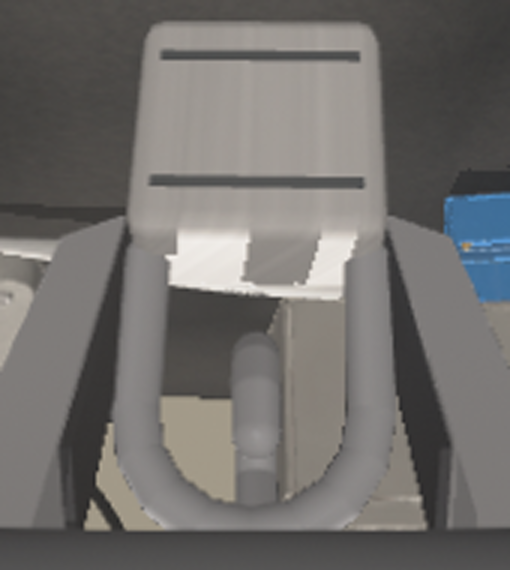

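```bash
python3 - <<'E'
from ov import *
Q=np.load('Q.npy')
for i in (10,11):
    robot.goto_joints(Q[i]); s=robot.get_state();print(s['time'],s['ee_pos'],s['force'],s['opening'])
save('w18.png',robot.grab_frame('wrist'))
h=robot.move_linear(np.array(s['ee_pos'])-[0,0,.006],velocity=.03,threshold=1.2)
s=robot.get_state();print(h,s['time'],s['ee_pos'],s['force'],s['opening'])
f=robot.grab_frame('wrist');save('w19.png',f)
crop(robot.grab_frame('scene'),220,140,160,120,5,'sc19c.png')
E
```

```text
33.225 [0.5458 0.0249 0.1326] [-0.9692 -0.3074 -2.102 ] 0.0455136627260235
33.475 [0.5476 0.0249 0.1208] [-0.6438  0.2981 -0.5539] 0.04558858337748332
True 33.7333 [0.5483 0.0248 0.1186] [-0.3482  0.5559  4.2599] 0.04519109332246266
```

View pics/w19.png

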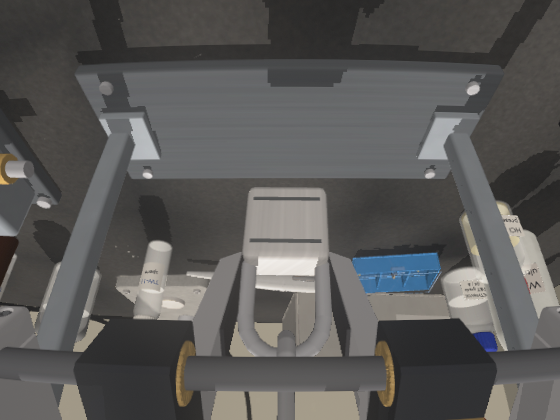

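View pics/sc19c.png

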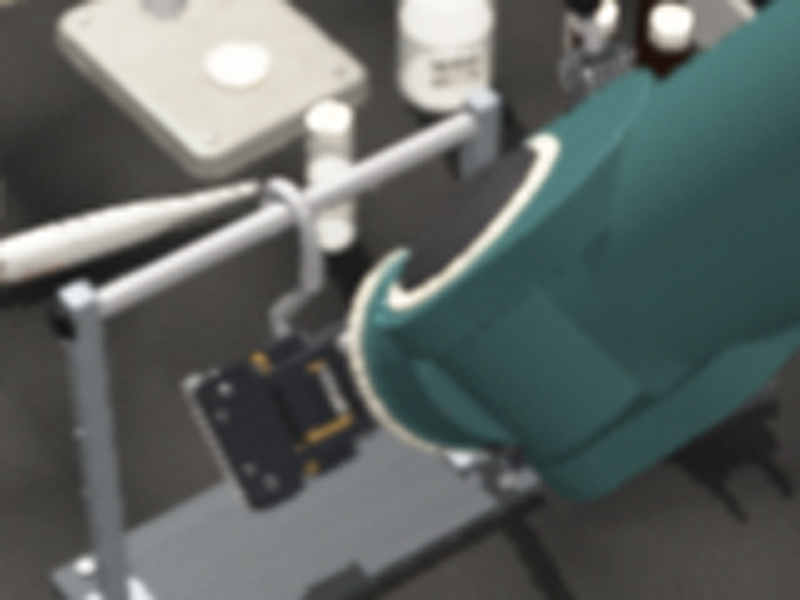

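```bash
python3 - <<'E'
from ov import *
Q=np.load('Q.npy')
robot.gripper_to(.094)
s=robot.get_state();print(s['time'],s['ee_pos'],s['force'],s['opening'])
robot.pause(.5)
f=robot.grab_frame('wrist');save('w20.png',f)
p=np.array(s['ee_pos'])
q0=np.array(s['qpos']);
for k in (.25,.5,.75,1): robot.goto_joints(q0+(Q[6]-q0)*k)
s=robot.get_state();print(s['time'],s['ee_pos'],s['force'],s['opening'])
robot.pause(.5)
f=robot.grab_frame('wrist');save('w21.png',f);np.save('c21.npy',cam('wrist'),allow_pickle=True)
crop(robot.grab_frame('scene'),220,140,160,120,5,'sc21c.png')
E
```

```text
34.725 [0.548  0.0247 0.1182] [ 0.2384  0.4109 -0.3409] 0.09419014070622038
36.275 [0.497  0.0203 0.1165] [-0.3713  0.272   0.3945] 0.0938150838243212
```

View pics/w21.png

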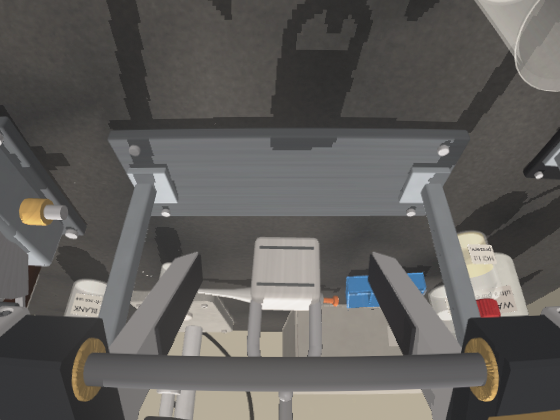

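View pics/sc21c.png

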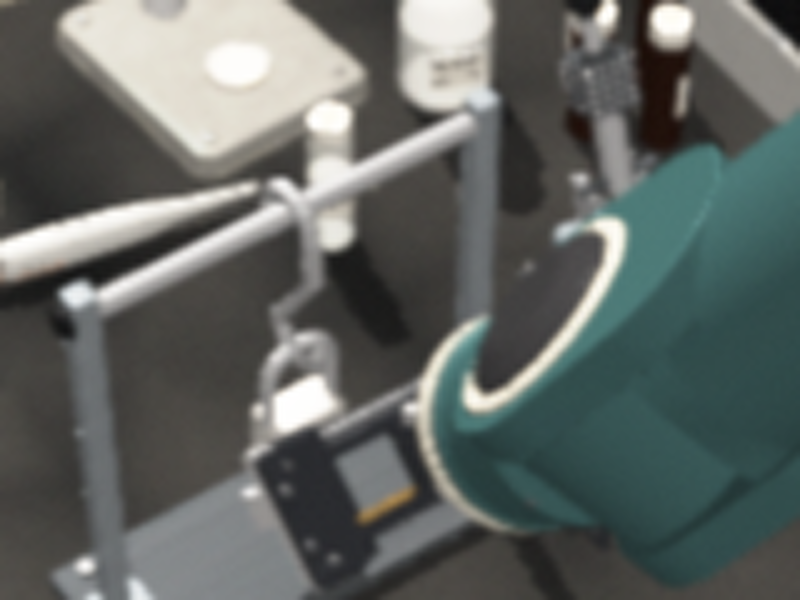

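```bash
python3 - <<'E'
from ov import *
c=np.load('c21.npy',allow_pickle=True).item();f=np.ascontiguousarray(cv2.imread('pics/w21.png')[:,:,::-1])
wire(c,f,.5485,.0247,.082,.155-.09)
g=robot.grab_frame('wrist');print('motion',np.abs(g.astype(int)-cv2.imread('pics/w21.png')[:,:,::-1]).max())
a=cv2.imread('pics/scene0.png')[:,:,::-1];b=robot.grab_frame('scene');save('sc22.png',b)
k=lambda i,x,y,w,h:cv2.resize(i[y:y+h,x:x+w],(400,300))
save('ov22.png',np.vstack([np.hstack([k(f,220,225,135,100),k(b,320,140,80,60)]),np.hstack([k(a,255,275,60,45),k(b,255,275,60,45)])]))
E
```

```text
motion 95
```

View pics/ov22.png

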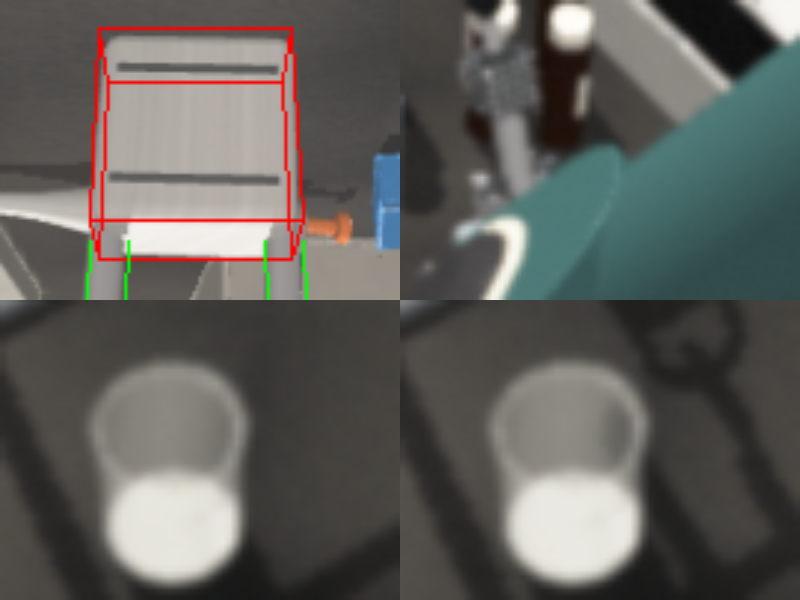

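View pics/sc22.png

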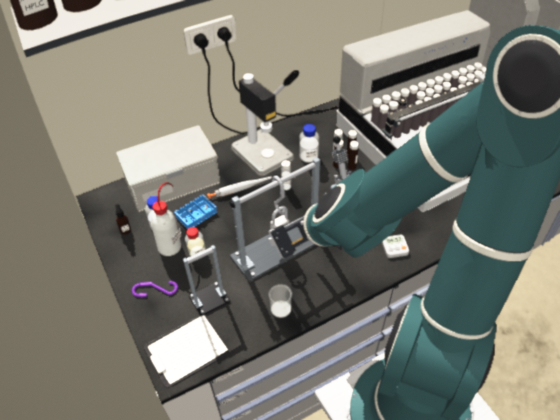

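```bash
python3 - <<'E'
from ov import *
robot.pause(1.5)
a=robot.grab_frame('wrist').astype(int);robot.pause(.3);b=robot.grab_frame('wrist').astype(int)
d=np.abs(a-b).max(2);print((d>20).sum(),np.argwhere(d>20)[:5]);s=robot.get_state();print(s['time'],s['force'],np.abs(s['joint_vel']).max())
robot.sign_off()
E
```

```text
0 []
38.875 [-0.2579  0.3008 -0.7916] 0.0018842116923724708
the job is handed in; nothing more can be done
```

The valve is isolated and locked out, and I handed the job in at about 39 s of the 72 s allowed. `sign_off` reports no verdict, so these are my own checks.

- **Lever:** I lifted the collar 15 mm, swung the lever through the gate to the far stop and let the collar go. Right after release a wrist view put the ball within 0.5 px of the position expected at the stop, and the collar looked home. Later views showed it only partly hidden by the arm, and I did not measure it again.
- **S-hook:** The steel hook hangs on the rail by its upper curl, near the middle of the rail. The upward force as it touched down showed the rail taking the hook, and the view after release showed it hanging nearly upright.
- **Padlock:** It hangs by its shackle in the lower curl. It touched down at the expected height, and the view after release matched an upright padlock at the hook.
- **At rest:** One earlier comparison of two pictures had a maximum pixel difference of 95, which could have been a slight swing. After another 1.5 s, two pictures taken 0.3 s apart showed no change above noise.
- **Bystanders:** The beaker looks the same before and after. The vial, bottle and timer stand upright in the last scene view; I did not measure their positions.
- **Robot:** The gripper is open, the arm is still and the tool force is about 0.9 N or less, so it should be touching nothing.

I leaned the gripper 0.70 rad for the padlock instead of the suggested 0.55. By my geometry, 0.55 would have put the gripper body against the hook's upper leg.

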